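# Hook a trapped guide shoe out of the lane guard

## Robot

A 7-joint arm with a two-finger parallel gripper is mounted at the origin on a cart in front of the work surface, level with it; the furniture and walls round the work are solid. World frame = base frame: x ahead of the robot, y to its left, z up, the work surface at z = 0. Lengths are in m, angles in rad, forces in N, time in s.
With the tool pointing down it reaches from about 0.4 to 0.85 m from the base axis. Payload 10.4 kg.
Tool frame: the origin (TCP) lies between the finger pads; the fingertips stand 19 mm ahead of it and the grasp point (between the pads) is the TCP (manip.tip_reach is the z of the fingertips in the tool frame, in m); z points along the fingers, y is the direction in which the jaws open and shut (so a half turn about z gives the same grasp; the last joint's range is limited). The gripper opens to 85 mm and grips with 20 to 120 N. Pads are 22 mm wide; open, the fingers measure 114 mm over their backs; the gripper's body (76 mm by 85 mm) begins 54 mm behind the grasp point. The pads swing forward as they close: fully open they stand 13 mm farther back than shut.
Start: joints at [1.142, 0.332, -0.065, 1.46, 0.022, 1.35, -0.088], TCP at [0.247, -0.574, 0.25] pointing down, gripper open.
Joint ranges: [-2.6, 2.6], [-0.5, 2.12], [-1.47, 1.34], [0.16, 2.42], [-1.27, 4.41], [0.06, 2.06], [-2.6, 2.6]. Speed limits (rad/s): [2.22, 2.22, 2.79, 2.79, 3.14, 3.14, 3.14].

## Interface

Orientations are given as a unit quaternion [x, y, z, w].
In Python, from workcell import sensors, cams, manip gives the robot as it stands.
- The arm moves only by the shell command python3 -m jog 'ROWS' [FORCE]. ROWS is JSON, a list of rows, each a list of 3 entries, a list of its own where there are three numbers: the shift along the world's x, y, z in m, then the turn, a rotation vector about the world's x, y, z in rad, then the opening in per cent of the stroke, from 0 (shut) to 100 (fully open). In form: [[[dx, dy, dz], [wx, wy, wz], grip], ...]. A call has 1 to 5 rows; each row shifts and turns the pose as measured when the row begins; what a row does not reach is not made up. A row lasts 1/8 s, in which the tool goes at most 62.5 mm and 10.7 degrees, less where a joint would pass 70% of its speed; a pose out of reach is approached as far as the arm can. A call with a gripper value outside its range is refused whole. The fingers move at their own pace and stop on an object; FORCE is the grip in N (left out, the last holds). Time passes only in rows, so rows that do not move let the fingers close. It gives the time, the measured TCP pose, the force and the opening at its end, in the units of the state.
- sensors.get_obs(): the state, without advancing time (a new reading comes with each control period).
- cams.camera(name): name is "side" or "top" or "wrist"; returns (picture, depth): 420x560x3 uint8, red, green, blue; 420x560 float32, m along the optical axis (not along the pixel's ray), 0 where there is no reading.
- cams.camera_model(name): a dict with "intrinsics" (3x3 intrinsics, pixels), "view" (4x4, takes a point from world to camera coordinates). Camera axes: x right, y down, z forward; pixel columns grow to the right and rows downward; lengths in m; the calibration is good to about 2 mm. The wrist camera is an equidistant fisheye: a pixel r from the principal point sees the ray r / f radians off the axis. A picture is of the moment at which its call begins: read the wrist's pose just before it. camera_model takes no time and is no camera call; for the wrist camera it gives the pose at the moment of the call.
- manip.hand_in(): hands the job in, once; it reports no verdict.
The state is a dict: "clock": time; "joint_pos": joint angles; "joint_velocities": joint speeds; "tau": joint torques, N m; "position": TCP position; "ee_rot": TCP orientation; "ft_force": force on the tool from outside, world axes, zero at the start; "torque": the same for the moment, N m; "grip_width": opening from 0.0 (shut) to 1.0 (fully open).
Only numpy, scipy, OpenCV 4.12 (cv2) and the standard library are available. Lean on these libraries where they do the work, as an engineer would, in place of code of your own. Each camera call takes 0.05 s, during which the arm holds its last target.

## Task

A steel guide shoe with an upright stud is trapped in one of the two lanes of the grey guard. Take the hooked pick from the tray, hook it round the stud and drag the shoe right out of the lane; do not touch the shoe with the fingers while any of it is still in the lane. Then lay the pick flat in the tray again and set the shoe, not dropped, flat on its base in the tray beside it; leave the white collar in the other lane, the spray bottle and the label roll where they stand.

Things in the scene. Friction and masses are not known exactly. Their poses are not given: they have to be found in the camera images.
- guard: fixed grey guard over two lanes, 172 mm long, 200 wide, 100 high. Origin on the bench under the middle of its mouth; x points into the lanes, z up. The lanes run along x, floor is the bench, open at the mouth (x = 0), closed at x = 160. Grille bars 9 mm thick with 25 mm gaps cover them from x = 8 to 155, undersides at z = 90. Foot flanges 6 mm thick lie at |y| = 100 to 176, x = -122 to 168 mm
- shoe: loose steel guide shoe, 0.18 to 0.35 kg: flat bar 90 mm (x) x 50 mm (y) x 16 mm high; a 14 mm stud stands on it at x = -28, top at z = 52, with a 22 mm nut at its foot up to z = 22; two 12 mm bolt heads, 3 mm high, at x = 8 and 30. Origin under the bar's centre, z up. Starts in either lane, stud end toward the mouth, stud 35 to 65 mm inside, bar along the lane within 5 degrees
- stud (a point): point on the stud's axis, 36 mm above the shoe's underside
- pick: loose hooked pick, 70 g, lying flat, 211 mm along y, 59 wide. Wooden handle 18 mm thick and wide from y = -12 to 105, at x = -21, z = 9. A 5 mm steel shaft runs on toward -y at x = -21; from y = -70 it bends in the pick's plane into a U, far end at y = -105, its tip back at x = 25, y = -70, opening toward the handle. Wire at z = 1 to 7. Origin under the outline's middle, z up
- pick_grip (a point): middle of the pick's handle, at x = -21, y = +60, z = 9 mm of the pick
- pick_bend (a point): where the stud's axis sits when it lies in the pick's bend: x = 3, y = -91, z = 4 mm of the pick. The inside of the U is about 32 mm wide (x = -14 to 18), inside of the bend at y = -98
- tray: fixed shallow steel tray, 314 mm (x) x 214 mm (y), floor 2 mm thick, walls 24 mm high, inside 296 x 196 mm. Origin under its centre. The pick lies along its x, hook end toward -x, on the -y side of the middle line; the +y side is free
- collar: loose open white plastic collar, 73 mm in diameter, 58 mm high, standing in the other lane. Origin under its centre
- spray_bottle: loose spray bottle, 66 x 76 mm, 188 mm high, standing at the back. Origin under its centre
- label_roll: loose roll of labels, 77 mm in diameter, 55 mm high, standing at the back. Origin under its centre
- lane_a (a point): middle of one lane's mouth, on the bench, at y = -48 mm of the guard; the lane is 88 mm wide inside, plates 8 mm thick, 92 mm high
- lane_b (a point): middle of the other lane's mouth, the same, at y = +48 mm of the guard
- bar (a point): middle of the 22 mm round cross bar in front of the mouth: x = -80, z = 180 mm of the guard, running along its y on 18 mm posts at y = +160 and -160 (clamps at its ends 30 x 26 x 34 mm). It stops an upright gripper from bringing the pick deep enough: lean the gripper back, away from the mouth, by about 35 degrees
There are look-alikes about, which are no part of the job. Leave any turquoise look-alike of the shoe alone.

How it is judged:
On the way, in this order (a step that is already met when the one before it is completed fails the run):
1. the pick is hooked round the stud while the stud is still inside the lane (horizontal distance between stud and pick_bend below 0.02 m and x of stud in the frame of guard above 0 m and distance between stud and pick_bend below 0.03 m), for 0.1 s.
2. the shoe has been dragged right out of the lane along the bench (x of shoe in the frame of guard below -0.048 m and height (world z) of shoe below 0.012 m and contact force between the fingers and shoe below 0.1 N), for 0.1 s.
At the end, for the whole second after the job is handed in: The pick lies flat on the tray's floor (origin within 55 mm of the tray's middle along it and 85 mm across), the shoe stands flat on its base on the tray's floor (origin within 125 mm along and 80 mm across), both under 3.5 degrees of tilt and at rest (x of pick in the frame of tray between -0.055 and 0.055 m and y of pick in the frame of tray between -0.085 and 0.085 m and height (world z) of each of pick, shoe below 0.01 m and angle between each of pick, shoe's own z axis and vertical below 0.06 rad and linear speed of each of pick, shoe below 0.02 m/s and x of shoe in the frame of tray between -0.125 and 0.125 m and y of shoe in the frame of tray between -0.08 and 0.08 m); the robot touches nothing.
It fails at once if the fingers touch the shoe while part of it is in the lane (contact force between the fingers and shoe above 0.5 N and x of shoe in the frame of guard above -0.04 m and height (world z) of shoe below 0.05 m).
It fails at once if the shoe is dropped (linear speed of shoe above 0.75 m/s and contact force between the fingers and shoe below 0.1 N).
It fails at once if the collar in the other lane is disturbed (distance of collar from where it was at the start of the episode above 0.02 m).
It fails at once if the spray bottle or the label roll is disturbed (distance of any of spray_bottle, label_roll from where it was at the start of the episode above 0.025 m).
It also fails if it takes over 67 s, if anything falls off the work surface, if the arm or the gripper's body presses on something with over 40 N, if the wrist force passes 120 N, or if a joint passes its speed limit or range.

## Working session

There is one attempt and no reset: what is moved stays moved. The work goes in short steps, Python scripts to look and compute and a shell command to move; the robot and the scene stay as the last step left them, time stands still between calls to the robot, and variables do not carry over. Pictures are saved under pics/ and viewed, and the job is handed in when it is done.

```bash
ls; mkdir -p pics; cat > h.py <<'E'
import numpy as np, cv2
from workcell import sensors, cams, manip
def shot(n,f):
    p,d=cams.camera(n); cv2.imwrite(f'pics/{f}.png',p[:,:,::-1]); np.save(f'pics/{f}.npy',d); 
    m=cams.camera_model(n); np.savez(f'pics/{f}_m.npz',K=m['intrinsics'],V=m['view']); return p,d
def load(f):
    m=np.load(f'pics/{f}_m.npz'); return cv2.imread(f'pics/{f}.png')[:,:,::-1],np.load(f'pics/{f}.npy'),m['K'],m['V']
def ray(K,V,u,v,fish=False):
    x=(u-K[0,2])/K[0,0]; y=(v-K[1,2])/K[1,1]
    if fish:
        r=np.hypot(x,y); s=np.sin(r)/max(r,1e-9); d=np.array([x*s,y*s,np.cos(r)])
    else: d=np.array([x,y,1.])
    R=V[:3,:3]; return -R.T@V[:3,3], R.T@d
def onz(K,V,u,v,z,fish=False):
    c,d=ray(K,V,u,v,fish); return c+d*(z-c[2])/d[2]
def bydepth(K,V,D,u,v):
    c,d=ray(K,V,u,v); return c+d*D[int(v),int(u)]
def tri(a,b):
    (c1,d1),(c2,d2)=a,b
    A=np.stack([d1,-d2],1); t=np.linalg.lstsq(A,c2-c1,rcond=None)[0]
    p,q=c1+d1*t[0],c2+d2*t[1]; return (p+q)/2, np.linalg.norm(p-q)
E
python3 - <<'E'
from h import *
for n in ['side','top','wrist']:
    shot(n,n+'0'); m=cams.camera_model(n); print(n,np.round(m['intrinsics'],1).tolist(),np.round(m['view'],3).tolist())
print(sensors.get_obs(), manip.tip_reach)
E
```

```text
pics
side [[436.1, 0.0, 285.7], [0.0, 436.1, 210.9], [0.0, 0.0, 1.0]] [[-0.942, -0.335, 0.0, 0.535], [-0.196, 0.551, -0.811, 0.208], [0.272, -0.764, -0.585, 0.952], [0.0, 0.0, 0.0, 1.0]]
top [[417.6, 0.0, 272.3], [0.0, 417.6, 213.3], [0.0, 0.0, 1.0]] [[-0.021, -1.0, 0.01, 0.029], [-0.99, 0.019, -0.14, 0.58], [0.14, -0.013, -0.99, 1.135], [0.0, 0.0, 0.0, 1.0]]
wrist [[325.2, 0.0, 283.9], [0.0, 325.2, 206.3], [0.0, 0.0, 1.0]] [[0.396, -0.918, 0.0, -0.626], [-0.879, -0.378, 0.291, -0.039], [-0.267, -0.115, -0.957, 0.378], [0.0, 0.0, 0.0, 1.0]]
{'clock': 0.15, 'joint_pos': array([ 1.1424424 ,  0.33270691, -0.06467764,  1.4607409 ,  0.02159816,
        1.34989491, -0.08849987]), 'joint_velocities': array([ 0.00017762, -0.00229479, -0.00060665, -0.00237433,  0.00101194,
       -0.00135727,  0.00076508]), 'tau': array([ 1.87038349e-03, -6.25826454e+01,  5.00684988e-02, -3.91852820e+01,
        1.62543298e-02,  7.54399574e-03, -6.35779975e-05]), 'position': array([ 0.24658193, -0.57401972,  0.24971457]), 'ee_rot': array([ 9.79491290e-01,  2.01485816e-01, -1.31073753e-04, -5.10982675e-04]), 'ft_force': array([ 0.10206572, -0.60974129,  0.50978215]), 'torque': array([-0.05160662, -0.02525741, -0.00097978]), 'grip_width': 0.9979486776128423} 0.019
```

View pics/side0.png

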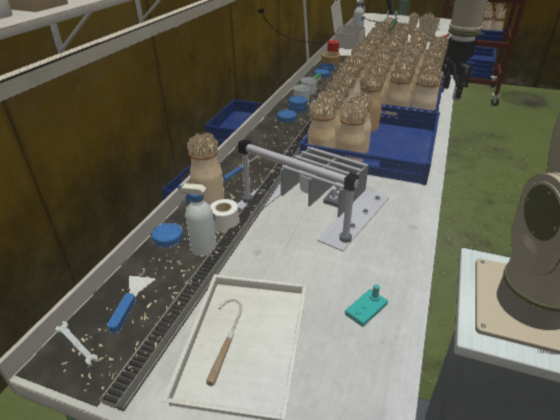

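View pics/top0.png

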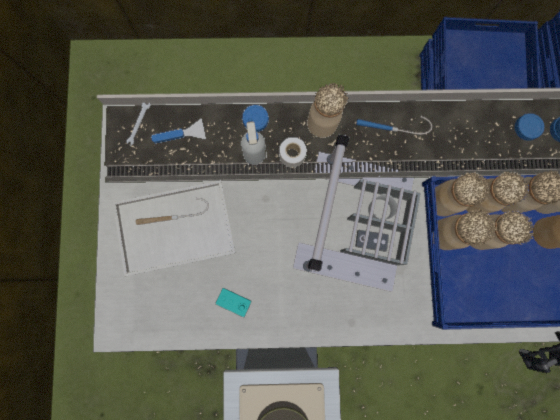

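View pics/wrist0.png

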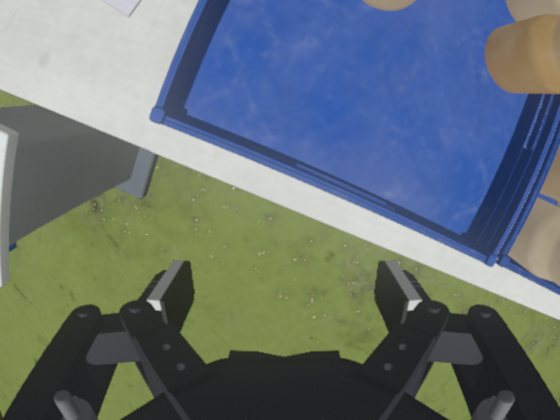

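```bash
python3 - <<'E'
from h import *
t=load('top0')[0]; s=load('side0')[0]
cv2.imwrite('pics/c1.png',cv2.resize(t[130:300,280:440],(753,800))[:, :, ::-1][:600] if 0 else cv2.resize(t[135:295,285:435,::-1],(560,597),interpolation=cv2.INTER_CUBIC))
cv2.imwrite('pics/c2.png',cv2.resize(t[175:285,105:245,::-1],(760,597),interpolation=cv2.INTER_CUBIC))
cv2.imwrite('pics/c3.png',cv2.resize(s[130:250,230:390,::-1],(796,597),interpolation=cv2.INTER_CUBIC))
E
```

```text
(no output)
```

View pics/c1.png

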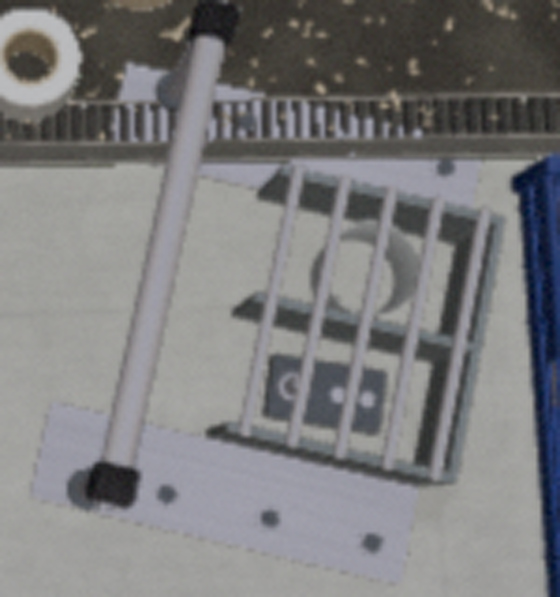

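View pics/c2.png

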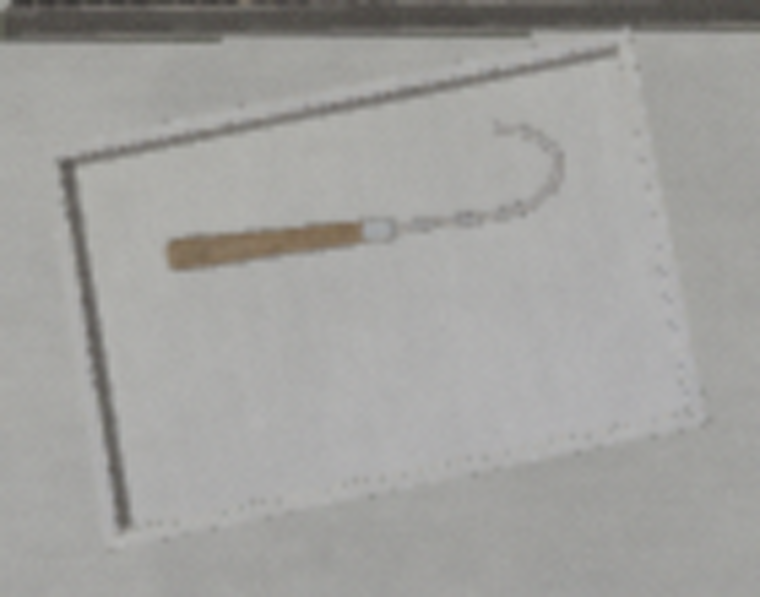

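View pics/c3.png

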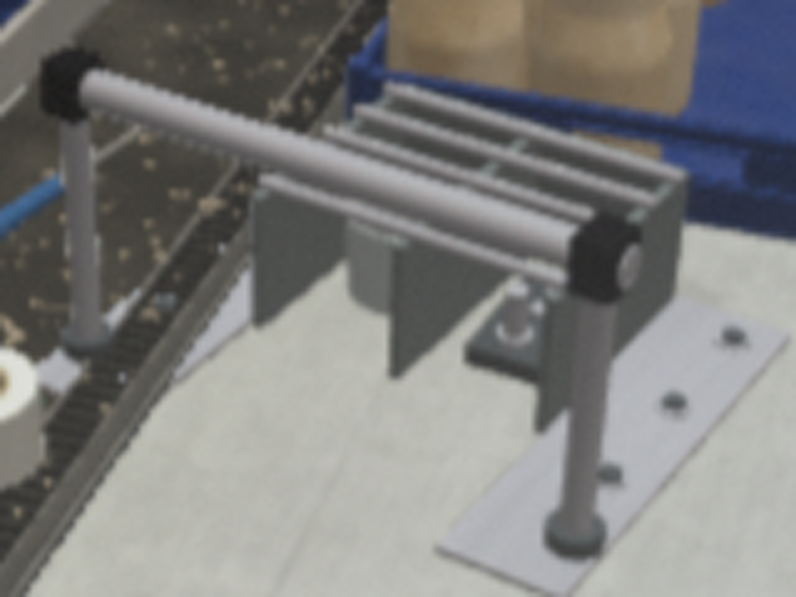

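```bash
python3 - <<'E'
from h import *
T,DT,KT,VT=load('top0'); S,DS,KS,VS=load('side0')
def mask(im,lo,hi,roi):
    h=cv2.cvtColor(im,cv2.COLOR_RGB2HSV); m=cv2.inRange(h,lo,hi); r=np.zeros_like(m); x0,y0,x1,y1=roi; r[y0:y1,x0:x1]=m[y0:y1,x0:x1]; return r
def ends(m):
    c=max(cv2.findContours(m,0,2)[0],key=cv2.contourArea); ys,xs=np.nonzero(m*0+cv2.drawContours(m*0,[c],-1,255,-1)); 
    p=np.stack([xs,ys],1).astype(float); c0=p.mean(0); u=np.linalg.svd(p-c0,full_matrices=False)[2][0]; t=(p-c0)@u; return c0,c0+u*(t.min()-.5),c0+u*(t.max()+.5),len(p)
lo,hi=(8,80,40),(22,255,220)
a=ends(mask(T,lo,hi,(120,195,240,250))); b=ends(mask(S,lo,hi,(195,300,250,390)))
print(a,b)
for i in range(3):
    best=[tri(ray(KT,VT,*a[i]),ray(KS,VS,*b[j])) for j in range(3)]
    print(i,[ (np.round(p,4),round(e,4)) for p,e in best], 'depth',np.round(bydepth(KT,VT,DT,*a[i]),4))
# tray corners crop->px
f=lambda x,y:(105+x*140/760,175+y*110/597)
for n,q in dict(TL=(62,160),TR=(625,38),BR=(703,420),BL=(115,540),tip=(497,125),bend=(562,170),butt=(168,255),ferr=(395,230)).items():
    u,v=f(*q); print(n,np.round([u,v],1),np.round(onz(KT,VT,u,v,.024 if n.isupper() else .006),4))
g=lambda x,y:(285+x*150/560,135+y*160/597)
for n,q,z in [('stud',(292,387),.045),('plateR',(210,430),.092),('plateM',(236,312),.092),('plateL',(260,196),.092),('barN',(112,485),.18),('barF',(214,22),.18),('backR',(452,482),.092),('backL',(500,213),.092),('collar',(360,270),.058),('roll',(28,55),.055),('bol1',(337,395),.02),('bol2',(368,400),.02),('nearfl1',(50,405),.006),('nearfl2',(32,497),.006),('nearfl3',(398,583),.006),('nearfl4',(417,487),.006)]:
    u,v=g(*q); print(n,np.round([u,v],1),np.round(onz(KT,VT,u,v,z),4),'d',np.round(bydepth(KT,VT,DT,u,v),4))
k=lambda x,y:(230+x*160/796,130+y*120/597)
for n,q in dict(studtop=(517,285),studfoot=(515,338),plR=(560,285),plM=(400,235),plL=(265,185),barN=(605,255),barF=(70,85),MfootM=(395,378),RfootM=(540,432)).items():
    u,v=k(*q); print('S',n,np.round([u,v],1),np.round(bydepth(KS,VS,DS,u,v),4))
E
```

```text
(array([161.03703704, 218.07407407]), array([169.51506182, 217.10294788]), array([152.50264755, 219.05165663]), 27) (array([223. , 351.5]), array([223.9870443 , 352.92430539]), array([221.68851742, 349.60753002]), 6)
0 [(array([0.5768, 0.3371, 0.0103]), np.float64(0.0004)), (array([0.5761, 0.3375, 0.0071]), np.float64(0.0028)), (array([0.5778, 0.3365, 0.0147]), np.float64(0.0028))] depth [0.5765 0.3361 0.0142]
1 [(array([ 0.5852,  0.3198, -0.0162]), np.float64(0.0045)), (array([ 0.5844,  0.3202, -0.0196]), np.float64(0.002)), (array([ 0.5861,  0.3193, -0.0116]), np.float64(0.0077))] depth [0.5789 0.3121 0.0137]
2 [(array([0.5688, 0.3537, 0.0359]), np.float64(0.005)), (array([0.5681, 0.3541, 0.0328]), np.float64(0.0073)), (array([0.5698, 0.3531, 0.0399]), np.float64(0.0019))] depth [0.5735 0.359  0.0193]
TL [116.4 204.5] [0.6167 0.4612 0.024 ]
TR [220.1 182. ] [0.6768 0.1656 0.024 ]
BR [234.5 252.4] [0.4737 0.1258 0.024 ]
BL [126.2 274.5] [0.4184 0.4279 0.024 ]
tip [196.6 198. ] [0.6344 0.2362 0.006 ]
bend [208.5 206.3] [0.6093 0.2014 0.006 ]
butt [135.9 222. ] [0.5676 0.4101 0.006 ]

[... 963 characters left out ...]
-0.0562  0.006 ] d [ 0.4966 -0.0566  0.0012]
nearfl2 [293.6 268.2] [ 0.4263 -0.0404  0.006 ] d [ 0.4264 -0.0406  0.0037]
nearfl3 [391.6 291.2] [ 0.3559 -0.3164  0.006 ] d [ 0.3558 -0.3171  0.0036]
nearfl4 [396.7 265.5] [ 0.4279 -0.3354  0.006 ] d [ 0.4279 -0.3367  0.0018]
S studtop [333.9 187.3] [ 0.5074 -0.2399  0.0539]
S studfoot [333.5 197.9] [ 0.5057 -0.2379  0.0189]
S plR [342.6 187.3] [ 0.4726 -0.1874  0.0931]
S plM [310.4 177.2] [ 0.569 -0.208  0.093]
S plL [283.3 167.2] [ 0.6582 -0.2333  0.094 ]
S barN [351.6 181.3] [ 0.4301 -0.0679  0.1911]
S barF [244.1 147.1] [ 0.7367 -0.146   0.1875]
S MfootM [309.4 206. ] [ 0.5664 -0.2001  0.0012]
S RfootM [338.5 216.8] [ 0.4743 -0.1765  0.0017]
```

```bash
python3 - <<'E'
from h import *
from scipy.spatial.transform import Rotation as R
K,V=load('wrist0')[2:]; o=sensors.get_obs(); Rt=R.from_quat(o['ee_rot']).as_matrix()
c=-V[:3,:3].T@V[:3,3]; print('cam in tool',Rt.T@(c-o['position']),'axis',Rt.T@V[2,:3])
# target tool orient at tray
for name,px in [('tray',np.array([.9957,.092,0])),('guard',np.array([.9713,-.2376,0]))]:
    hook=np.cross(np.array([0,0,1.]),-px)*-1; hook=-np.cross([0,0,1],px)
    z=np.cos(np.radians(35))*np.array([0,0,-1])+np.sin(np.radians(35))*hook
    M=np.stack([np.cross(px,z),px,z],1); print(name,hook,M.tolist(), (R.from_matrix(M)*R.from_quat(o['ee_rot']).inv()).as_rotvec())
E
```

```text
cam in tool [ 0.0732642   0.00059009 -0.12367244] axis [-0.29047542  0.00152982  0.95688123]
tray [ 0.092  -0.9957 -0.    ] [[-0.07536198807458724, 0.9957, 0.052769032144296235], [0.8156296904985492, 0.092, -0.5711100576747365], [-0.5735090353840104, 0.0, -0.8191520442889918]] [-0.56081359  0.33220459  1.21603596]
guard [-0.2376 -0.9713  0.    ] [[0.19463052572306447, 0.9713, -0.13628176127700856], [0.7956423806178978, -0.2376, -0.5571147926277711], [-0.5735061445587714, 0.0, -0.8191520442889918]] [-0.48347498  0.40789263  0.89568716]
```

```bash
python3 -m jog '[[[0.05,0.03,0.02],[0,0,0.16],100],[[0.05,0.04,0.02],[0,0,0.16],100],[[0.04,0.045,0.02],[0,0,0.16],100],[[0.02,0.058,0],[0,0,0.16],100],[[0.02,0.058,0],[0,0,0.16],100]]'; python3 -m jog '[[[0.02,0.058,0],[0,0,0.16],100],[[0.02,0.058,0],[0,0,0.16],100],[[0.02,0.058,0],[0,0,0.14],100],[[0.01,0.06,0],[0,0,0],100],[[0.01,0.06,0],[0,0,0],100]]'
```

```text
clock: 0.78
position: [0.4251, -0.342, 0.3081]
ee_rot: [0.819, 0.573, -0.002, -0.001]
ft_force: [0.4, 0.0, 0.8]
grip_width: 1.003
clock: 1.4
position: [0.5052, -0.0413, 0.3077]
ee_rot: [0.66, 0.751, -0.003, -0.0]
ft_force: [0.5, -0.1, 0.2]
grip_width: 0.998
```

```bash
python3 -m jog '[[[0.01,0.062,0],[0,0,-0.01],100],[[0.01,0.062,0],[0,0,-0.01],100],[[0.01,0.062,0],[0,0,-0.01],100],[[0.01,0.062,-0.01],[0,0,0],100],[[0.01,0.062,-0.01],[0,0,0],100]]'; python3 -m jog '[[[0.01,0.04,-0.01],[0,0,0],100],[[0,0,0],[0,0,0],100]]'; python3 - <<'E'
from h import *
shot('wrist','w1'); print(sensors.get_obs()['position'])
E
```

```text
clock: 2.02
position: [0.5539, 0.2656, 0.2886]
ee_rot: [0.673, 0.739, -0.002, 0.001]
ft_force: [1.4, -0.2, 0.4]
grip_width: 1.002
clock: 2.28
position: [0.5619, 0.3121, 0.276]
ee_rot: [0.671, 0.742, -0.003, -0.001]
ft_force: [0.7, -1.1, 0.9]
grip_width: 1.0
[0.56238759 0.31054486 0.27668574]
```

View pics/w1.png

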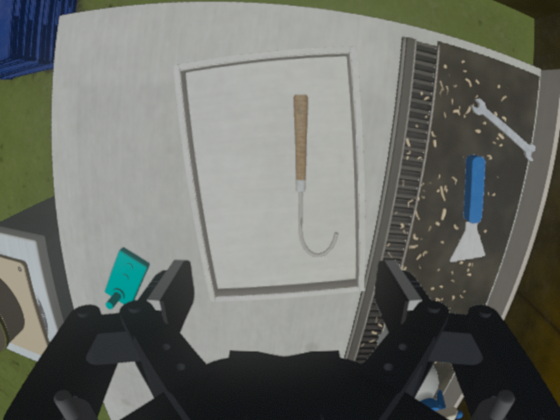

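```bash
python3 - <<'E'
from h import *
W,D,K,V=load('w1'); T,DT,KT,VT=load('top0')
for n,u,v,z in [('butt',300.5,94.5,.011),('hEnd',300,181,.011),('ferr',300,193,.011),('tip',337.5,234,.006),('bendfar',318,256,.006),('uInner_shaft',301,225,.006),('TLi',183,70,.024),('TRi',349,56,.024),('BRi',360,289,.024),('BLi',215,296,.024)]:
    print(n,np.round(onz(K,V,u,v,z,True),4))
h=cv2.cvtColor(W,cv2.COLOR_RGB2HSV); m=cv2.inRange(h,(8,90,40),(22,255,220)); m[:, :280]=0;m[:,320:]=0;m[200:]=0
ys,xs=np.nonzero(m); a=(xs.mean(),ys.mean()); print(a,len(xs),xs.min(),xs.max(),ys.min(),ys.max())
ht=cv2.cvtColor(T,cv2.COLOR_RGB2HSV); mt=cv2.inRange(ht,(5,60,30),(25,255,230)); r=mt*0; r[205:235,130:180]=mt[205:235,130:180]; ys,xs=np.nonzero(r); b=(xs.mean(),ys.mean()); print(b,len(xs),xs.min(),xs.max())
print(tri(ray(K,V,*a,True),ray(KT,VT,*b)), onz(K,V,*a,.011,True),onz(KT,VT,*b,.011))
E
```

```text
butt [0.5708 0.4029 0.011 ]
hEnd [0.5814 0.2984 0.011 ]
ferr [0.5832 0.2833 0.011 ]
tip [0.6391 0.2318 0.006 ]
bendfar [0.6178 0.1976 0.006 ]
uInner_shaft [0.5897 0.2397 0.006 ]
TLi [0.4308 0.4222 0.024 ]
TRi [0.621  0.4547 0.024 ]
BRi [0.6802 0.1607 0.024 ]
BLi [0.4826 0.129  0.024 ]<stdin>:6: RuntimeWarning: Mean of empty slice.
  ret = ret.dtype.type(ret / rcount)
Traceback (most recent call last):
ValueError: zero-size array to reduction operation minimum which has no identity
```

```bash
python3 - <<'E'
from h import *
W,D,K,V=load('w1'); T,DT,KT,VT=load('top0')
W=np.ascontiguousarray(W);T=np.ascontiguousarray(T)
def cen(I,x0,y0,x1,y1):
    sub=I[y0:y1,x0:x1].astype(int); m=(sub[...,0]-sub[...,2]>35); ys,xs=np.nonzero(m); 
    p=np.stack([xs+x0,ys+y0],1).astype(float); c0=p.mean(0); u=np.linalg.svd(p-c0,full_matrices=False)[2][0]; t=(p-c0)@u
    e=[c0+u*(t.min()-.5),c0+u*(t.max()+.5)]; e.sort(key=lambda q:q[1]); return c0,e,len(p)
a=cen(W,285,85,320,190); b=cen(T,125,205,180,235); print(a,b)
be=sorted(b[1],key=lambda q:q[0])
for n,p,q in [('c',a[0],b[0]),('butt',a[1][0],be[0]),('end',a[1][1],be[1])]:
    x,e=tri(ray(K,V,*p,True),ray(KT,VT,*q)); print(n,np.round(x,4),round(e,4),'W',np.round(onz(K,V,*p,.011,True),4),'T',np.round(onz(KT,VT,*q,.011),4))
E
```

```text
(array([300.41590214, 137.37920489]), [array([300.30010987,  95.48534888]), array([300.52957659, 178.50683002])], 654) (array([152.30188679, 219.51886792]), [array([170.53919422, 217.29030762]), array([136.30969436, 221.47307993])], 106)
c [0.5723 0.3544 0.0365] 0.005 W [0.5761 0.3517 0.011 ] T [0.5732 0.3619 0.011 ]
butt [0.5681 0.4015 0.0283] 0.004 W [0.5707 0.4017 0.011 ] T [0.5685 0.4075 0.011 ]
end [0.5785 0.3055 0.0279] 0.0043 W [0.5817 0.3016 0.011 ] T [0.5787 0.3097 0.011 ]
```

```bash
python3 - <<'E'
from h import *
m1=cams.camera_model('wrist'); shot('wrist','w2'); m2=cams.camera_model('wrist'); print(np.abs(m1['view']-m2['view']).max(), np.abs(load('w1')[3]-m2['view']).max())
W,D,K,V=load('w2'); T,DT,KT,VT=load('top0')
def cen(I,x0,y0,x1,y1):
    sub=I[y0:y1,x0:x1].astype(int); m=(sub[...,0]-sub[...,2]>35); ys,xs=np.nonzero(m); 
    p=np.stack([xs+x0,ys+y0],1).astype(float); return p.mean(0)
a=cen(W,285,85,320,190);b=cen(T,125,205,180,235)
print(a,tri(ray(K,V,*a,True),ray(KT,VT,*b)),onz(K,V,*a,.011,True), 'Wdepth',D[137,300])
# check with depth: fisheye depth along optical axis
c,d=ray(K,V,*a,True); d=d/ (V[2,:3]@d); print(c+d*D[int(a[1]),int(a[0])])
print(c)
# tray floor heights via wrist depth
for u,v in [(230,150),(260,250),(80,200)]:
    c,d=ray(K,V,u,v,True); d=d/(V[2,:3]@d); print(c+d*D[v,u])
for u,v in [(160,250),(200,230),(260,280)]: print('T',bydepth(KT,VT,DT,u,v))
E
```

```text
0.0023867349245344643 0.0023867349245344643
[299.81927711 135.87650602] (array([0.57241864, 0.354272  , 0.036692  ]), np.float64(0.005273595649857604)) [0.57631673 0.35166506 0.011     ] Wdepth 0.37637344
[0.57605381 0.35206405 0.01610269]
[0.55623616 0.38213785 0.40071797]
[0.49255768 0.32575869 0.00261644]
[0.54000161 0.19425586 0.00083226]
[0.26436525 0.23898997 0.00082757]
T [0.4859151  0.3406163  0.00220639]
T [0.54106643 0.22623185 0.00370177]
T [0.39510139 0.05570662 0.00267032]
```

```bash
python3 - <<'E'
from h import *
S,D,K,V=load('side0'); cv2.imwrite('pics/c4.png',cv2.resize(S[270:420,160:320,::-1],(640,600),interpolation=cv2.INTER_CUBIC))
E
```

```text
(no output)
```

View pics/c4.png

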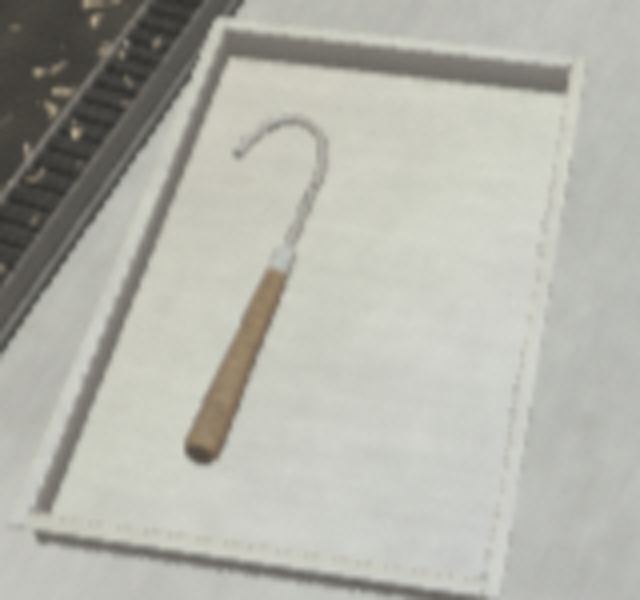

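```bash
python3 - <<'E'
from h import *
S,D,K,V=load('side0')
f=lambda x,y:(160+x/4,270+y/4)
for n,q,z in [('butt',(204,448),.011),('hend',(278,270),.011),('ferr',(284,248),.011),('tip',(237,154),.006),('bendfar',(295,118),.006),('TL',(222,28),.024),('TR',(577,62),.024),('BL',(35,522),.024),('BR',(495,590),.024)]:
    print(n,np.round(onz(K,V,*f(*q),z),4),np.round(bydepth(K,V,D,*f(*q)),4))
E
```

```text
butt [0.5678 0.4038 0.011 ] [0.5666 0.4054 0.0139]
hend [0.5789 0.3033 0.011 ] [0.5784 0.3041 0.0123]
ferr [0.5819 0.29   0.011 ] [0.5817 0.2903 0.0115]
tip [0.6347 0.2383 0.006 ] [0.6351 0.2376 0.0052]
bendfar [0.6163 0.2043 0.006 ] [0.6165 0.204  0.0057]
TL [0.6762 0.1709 0.024 ] [0.6759 0.1714 0.0246]
TR [0.4781 0.1286 0.024 ] [0.4786 0.1272 0.0225]
BL [0.6146 0.4666 0.024 ] [0.6151 0.4661 0.0229]
BR [0.4185 0.4287 0.024 ] [0.4185 0.4289 0.0243]
```

```bash
python3 -m jog '[[[0.003,0.03,-0.035],[-0.152,-0.016,0],60],[[0.003,0.03,-0.035],[-0.152,-0.016,0],60],[[0.002,0.03,-0.035],[-0.152,-0.016,0],60],[[0,0.02,-0.035],[-0.152,-0.016,0],60],[[0,0,0],[0,0,0],60]]'; python3 - <<'E'
from h import *
from scipy.spatial.transform import Rotation as R
o=sensors.get_obs(); print(o['position'],R.from_quat(o['ee_rot']).as_matrix().round(3).tolist(),o['joint_pos'].round(2))
shot('side','s2')
E
```

```text
clock: 3.0
position: [0.5795, 0.4071, 0.1346]
ee_rot: [0.645, 0.695, -0.208, 0.238]
ft_force: [-0.1, 0.1, 0.4]
grip_width: 0.601
[0.57953711 0.40713054 0.13456514] [[-0.053, 0.997, 0.064], [0.799, 0.081, -0.596], [-0.6, 0.019, -0.8]] [-0.63  0.95 -0.53  0.95  0.81  1.86 -0.98]
```

View pics/s2.png

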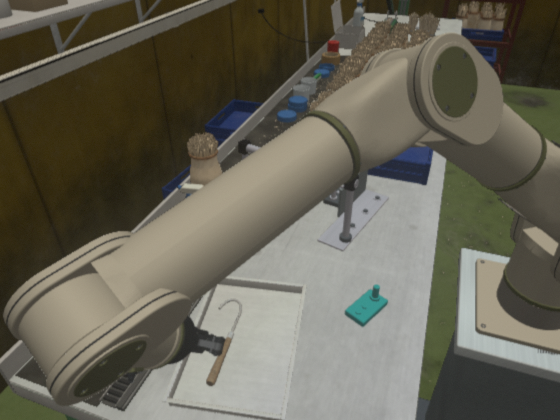

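```bash
python3 -m jog '[[[-0.004,-0.016,-0.04],[0.02,0.019,0.026],60],[[-0.003,-0.015,-0.035],[0,0,0],60],[[0,0,0],[0,0,0],60]]'; python3 - <<'E'
from h import *
from scipy.spatial.transform import Rotation as R
o=sensors.get_obs(); print(o['position'],R.from_quat(o['ee_rot']).as_matrix().round(3).tolist(),o['joint_pos'].round(2))
shot('wrist','w3')
E
```

```text
clock: 3.42
position: [0.5823, 0.3689, 0.0732]
ee_rot: [0.646, 0.703, -0.194, 0.228]
ft_force: [-0.2, 0.2, 0.7]
grip_width: 0.598
[0.58226873 0.36893912 0.07319088] [[-0.063, 0.996, 0.07], [0.819, 0.091, -0.567], [-0.571, 0.022, -0.821]] [-0.54  0.93 -0.54  1.12  0.81  1.71 -1.02]
```

View pics/w3.png

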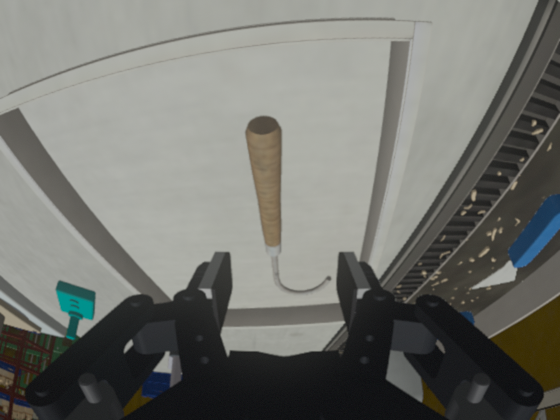

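```bash
python3 -m jog '[[[-0.010,0.007,0],[0,0.022,0.015],60],[[0,0,0],[0,0,0],60],[[0,0,0],[0,0,0],60]]'; python3 - <<'E'
from h import *
from scipy.spatial.transform import Rotation as R
o=sensors.get_obs(); print(o['position'],R.from_quat(o['ee_rot']).as_matrix().round(3).tolist(),o['joint_pos'].round(2))
shot('wrist','w4')
E
```

```text
clock: 3.85
position: [0.5745, 0.3797, 0.0821]
ee_rot: [0.64, 0.71, -0.194, 0.221]
ft_force: [0.1, -0.8, -0.2]
grip_width: 0.603
[0.5744751  0.37966251 0.08208212] [[-0.083, 0.994, 0.066], [0.823, 0.105, -0.558], [-0.562, 0.008, -0.827]] [-0.55  0.93 -0.55  1.11  0.8   1.72 -1.01]
```

View pics/w4.png

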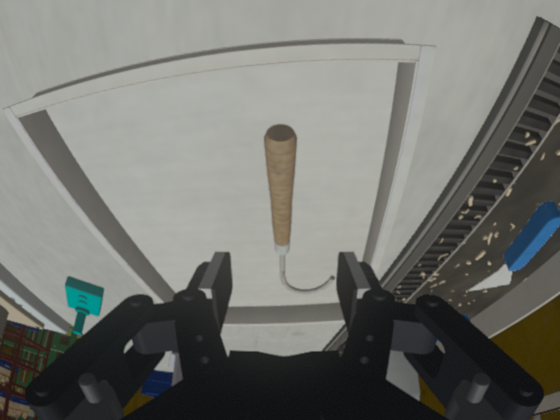

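```bash
python3 -m jog '[[[-0.001,-0.002,-0.02],[0,0.004,0],60],[[-0.001,-0.001,-0.02],[0,0.004,0],60],[[0,0,0],[0,0,0],60],[[0,0,0],[0,0,0],60]]'; python3 - <<'E'
from h import *
from scipy.spatial.transform import Rotation as R
o=sensors.get_obs(); print(o['position'],R.from_quat(o['ee_rot']).as_matrix().round(3).tolist(),o['joint_pos'].round(2))
E
```

```text
clock: 4.4
position: [0.5714, 0.3762, 0.0373]
ee_rot: [0.639, 0.711, -0.198, 0.218]
ft_force: [0.1, 0.2, -0.4]
grip_width: 0.604
[0.57141125 0.37618683 0.03729588] [[-0.09, 0.994, 0.057], [0.822, 0.106, -0.56], [-0.562, -0.003, -0.827]] [-0.55  0.97 -0.55  1.14  0.81  1.67 -1.03]
```

```bash
python3 -m jog '[[[0.001,0,-0.010],[0,-0.003,0],60],[[0,0,0],[0,0,0],60]]'; python3 -m jog '[[[0,0,0],[0,0,0],10],[[0,0,0],[0,0,0],10],[[0,0,0],[0,0,0],10],[[0,0,0],[0,0,0],10]]' 40; python3 - <<'E'
from h import *
shot('wrist','w5')
E
```

```text
clock: 4.65
position: [0.5726, 0.3762, 0.0269]
ee_rot: [0.639, 0.711, -0.197, 0.219]
ft_force: [-0.3, 0.3, 0.9]
grip_width: 0.596
clock: 5.15
position: [0.5729, 0.3766, 0.0278]
ee_rot: [0.639, 0.711, -0.196, 0.219]
ft_force: [0.1, 0.2, 0.2]
grip_width: 0.158
```

View pics/w5.png

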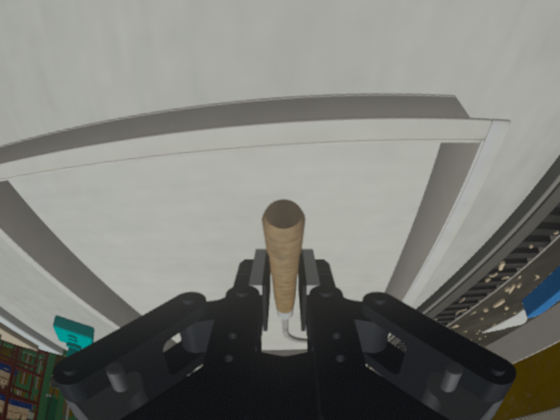

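```bash
python3 -m jog '[[[0,0,0],[0,0,0],8],[[0,0,0],[0,0,0],8]]' 60; python3 - <<'E'
from h import *
W=load('w5')[0]; cv2.imwrite('pics/c5.png',cv2.resize(np.ascontiguousarray(W[180:360,200:370,::-1]),(566,600)))
E
```

```text
clock: 5.45
position: [0.5729, 0.3767, 0.0278]
ee_rot: [0.639, 0.711, -0.196, 0.219]
ft_force: [0.8, -0.5, -0.6]
grip_width: 0.148
```

View pics/c5.png

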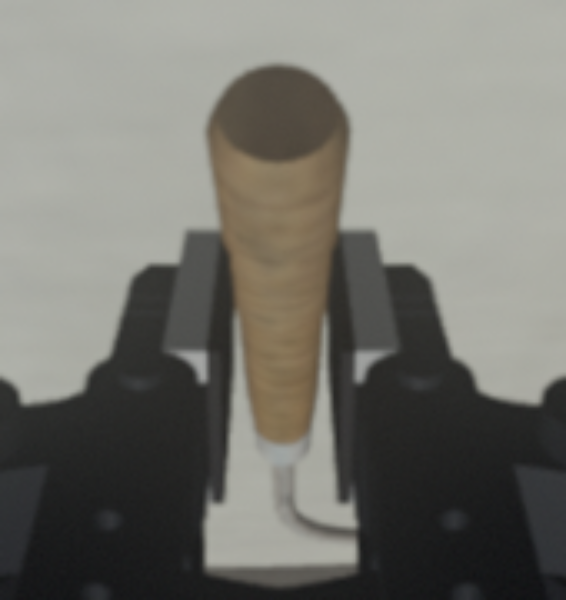

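```bash
python3 -m jog '[[[0,0,0.03],[0,0,0],8],[[0,0,0.04],[0,0,0],8],[[0,0,0.04],[0,0,0],8],[[0,0,0],[0,0,0],8],[[0,0,0],[0,0,0],8]]'; python3 - <<'E'
from h import *
from scipy.spatial.transform import Rotation as R
o=sensors.get_obs(); print(o['position'],R.from_quat(o['ee_rot']).as_matrix().round(3).tolist(),o['joint_pos'].round(2))
shot('wrist','w6'); shot('side','s6')
S=load('s6')[0]; cv2.imwrite('pics/c6.png',cv2.resize(np.ascontiguousarray(S[270:420,130:330,::-1]),(800,600)))
E
```

```text
clock: 6.08
position: [0.5727, 0.377, 0.1489]
ee_rot: [0.64, 0.711, -0.194, 0.219]
ft_force: [0.2, 0.7, -0.8]
grip_width: 0.149
[0.57270115 0.37703364 0.14889543] [[-0.085, 0.994, 0.063], [0.825, 0.106, -0.556], [-0.559, 0.004, -0.829]] [-0.54  0.86 -0.57  1.08  0.78  1.8  -0.96]
```

View pics/c6.png

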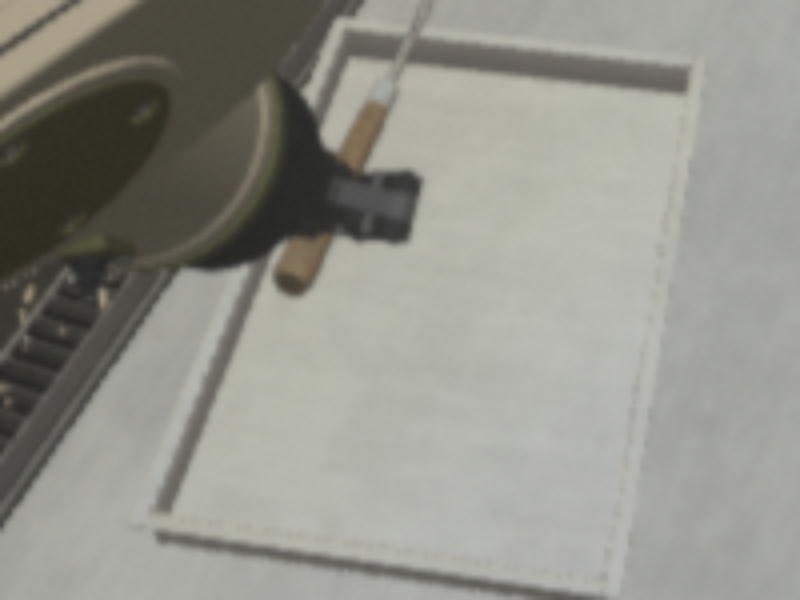

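View pics/w6.png

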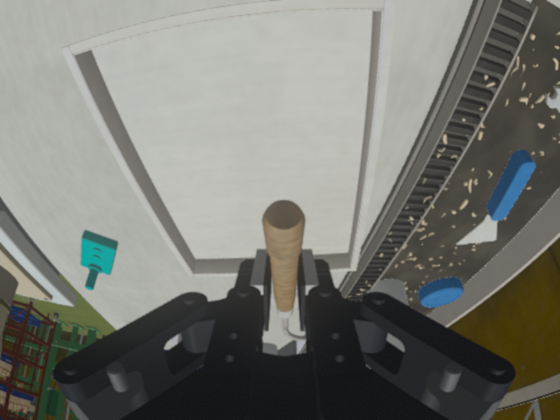

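```bash
python3 -m jog '[[[-0.004,-0.05,-0.004],[0,0,-0.05],8],[[-0.004,-0.05,-0.008],[0,0,-0.05],8],[[-0.004,-0.05,-0.008],[0,0,-0.05],8],[[-0.004,-0.05,-0.008],[0,0,-0.05],8],[[0,0,0],[0,0,0],8]]'; python3 -m jog '[[[-0.004,-0.04,-0.008],[0,0,-0.05],8],[[-0.004,-0.04,-0.008],[0,0,-0.05],8],[[-0.004,-0.03,-0.008],[0,0,-0.04],8],[[0,0,0],[0,0,0],8],[[0,0,0],[0,0,0],8]]'
cat > st.py <<'E'
from h import *
from scipy.spatial.transform import Rotation as R
o=sensors.get_obs(); M=R.from_quat(o['ee_rot']).as_matrix(); p=o['position']
a=np.degrees(np.arctan2(-M[0,1]*-1,0)) if 0 else np.degrees(np.arctan2(M[1,1],M[0,1]))
print('pos',p.round(4),'z',M[:,2].round(3),'y',M[:,1].round(3),'yaw',a.round(1),'tilt',np.degrees(np.arccos(-M[2,2])).round(1),'F',o['ft_force'].round(1),'t',o['clock'],'j',o['joint_pos'].round(2))
# offset of bend in tool frame at grasp
M0=R.from_quat(np.array([.639,.711,-.1965,.219])/np.linalg.norm([.639,.711,-.1965,.219])).as_matrix()
off=M0.T@np.array([.0411,-.1632,-.0218]); b=p+M@off
gx=np.array([-.2376,-.9713]);gy=np.array([.9713,-.2376]);O=np.array([.565,-.198])
print('bend',b.round(4),'guard',((b[:2]-O)@gx).round(4),((b[:2]-O)@gy).round(4))
# pick z axis
pz=M@(M0.T@np.array([0,0,1.])); py=M@(M0.T@np.array([-.107,.994,0])); print('pick z',pz.round(3),'py',py.round(3))
E
python3 st.py; python3 - <<'E'
from h import *
shot('side','s7');shot('top','t7')
E
```

```text
clock: 6.8
position: [0.5529, 0.1695, 0.1148]
ee_rot: [0.708, 0.641, -0.219, 0.197]
ft_force: [1.2, 0.7, -1.0]
grip_width: 0.148
clock: 7.42
position: [0.5386, 0.0594, 0.0877]
ee_rot: [0.751, 0.591, -0.234, 0.179]
ft_force: [-0.3, 0.6, -0.4]
grip_width: 0.148
pos [0.5386 0.0594 0.0877] z [-0.14  -0.545 -0.827] y [ 0.971 -0.237 -0.008] yaw -13.7 tilt 34.2 F [-0.3  0.6 -0.4] t 7.425 j [-0.07  0.6  -0.5   1.63  0.67  1.5  -1.03]
bend [ 0.5217 -0.108   0.0657] guard -0.0772 -0.0635
pick z [ 0.008 -0.002  1.   ] py [ 0.237  0.971 -0.   ]
```

View pics/s7.png

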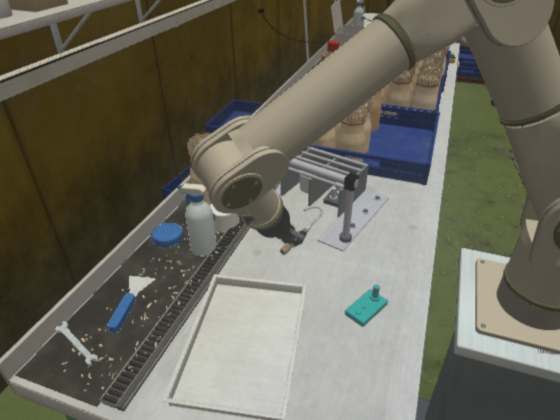

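View pics/t7.png

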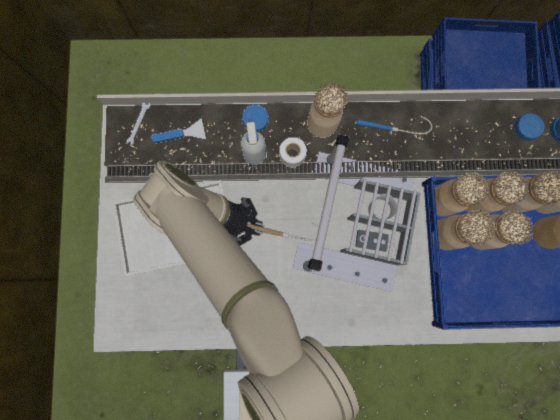

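```bash
python3 - <<'E'
from h import *
T=load('t7')[0];S=load('s7')[0]
cv2.imwrite('pics/c7.png',cv2.resize(np.ascontiguousarray(T[195:275,240:400,::-1]),(800,400),interpolation=cv2.INTER_CUBIC))
cv2.imwrite('pics/c8.png',cv2.resize(np.ascontiguousarray(S[170:260,260:380,::-1]),(800,600),interpolation=cv2.INTER_CUBIC))
E
```

```text
(no output)
```

View pics/c7.png

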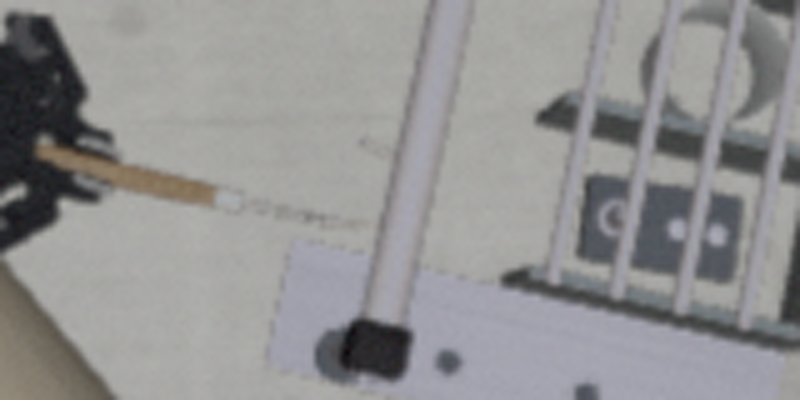

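View pics/c8.png

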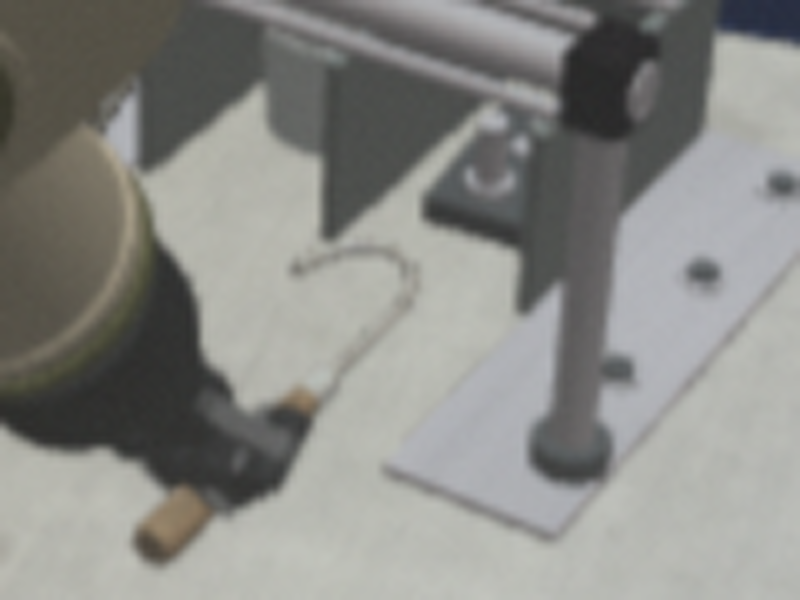

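```bash
python3 - <<'E'
from h import *
KT,VT=load('t7')[2:];KS,VS=load('s7')[2:]
gx=np.array([-.2376,-.9713]);gy=np.array([.9713,-.2376]);O=np.array([.565,-.198])
G=lambda p:(((p[:2]-O)@gx).round(4),((p[:2]-O)@gy).round(4))
for n,t,s in [('studtop',(362.4,238.4),(333.9,187.2)),('tip',(313,223),(304.6,210.2)),('ferr',(285.6,235.2),(307.5,230))]:
    p,e=tri(ray(KT,VT,*t),ray(KS,VS,*s)); print(n,p.round(4),e.round(4),G(p))
for z in (.062,.066,.07):
    p=onz(KS,VS,304.6,210.2,z); print(z,p.round(4),G(p)); p=onz(KT,VT,313,223,z); print('   T',p.round(4),G(p))
for n,u,v,z in [('apex?',361,248,.066),('rightmost',415,275,.066),('shaft',365,355,.066)]:
    p=onz(KS,VS,260+u*.15,170+v*.15,z); print(n,p.round(4),G(p))
for z in (.05,.052): print('stud S',G(onz(KS,VS,333.9,187.2,z)),'T',G(onz(KT,VT,362.4,238.4,z)))
print('nut S',G(onz(KS,VS,260+490*.15,170+178*.15,.022)))
# guard plates at y: near/mid plate mouth feet from S
for n,u,v in [('mid foot',327,240),('near foot',522,312)]:
    print(n,G(onz(KS,VS,260+u*.15,170+v*.15,0)))
E
```

```text
studtop [ 0.504  -0.2282  0.0618] 0.0019 (np.float64(0.0439), np.float64(-0.0521))
tip [ 0.5485 -0.0939  0.0624] 0.0007 (np.float64(-0.0972), np.float64(-0.0407))
ferr [ 0.5166 -0.0175  0.062 ] 0.0011 (np.float64(-0.1638), np.float64(-0.0899))
0.062 [ 0.549  -0.0944  0.062 ] (np.float64(-0.0968), np.float64(-0.0401))
   T [ 0.5483 -0.0941  0.062 ] (np.float64(-0.097), np.float64(-0.041))
0.066 [ 0.5474 -0.0891  0.066 ] (np.float64(-0.1016), np.float64(-0.0429))
   T [ 0.5478 -0.0936  0.066 ] (np.float64(-0.0973), np.float64(-0.0415))
0.07 [ 0.5459 -0.0838  0.07  ] (np.float64(-0.1064), np.float64(-0.0457))
   T [ 0.5473 -0.0932  0.07  ] (np.float64(-0.0976), np.float64(-0.0421))
apex? [ 0.528  -0.1103  0.066 ] (np.float64(-0.0764), np.float64(-0.0568))
rightmost [ 0.5031 -0.1     0.066 ] (np.float64(-0.0805), np.float64(-0.0834))
shaft [ 0.5068 -0.0445  0.066 ] (np.float64(-0.1353), np.float64(-0.093))
stud S (np.float64(0.0602), np.float64(-0.0431)) T (np.float64(0.0467), np.float64(-0.0514))
stud S (np.float64(0.0574), np.float64(-0.0445)) T (np.float64(0.0463), np.float64(-0.0517))
nut S (np.float64(0.0543), np.float64(-0.047))
mid foot (np.float64(0.0026), np.float64(0.0035))
near foot (np.float64(0.0025), np.float64(-0.0916))
```

```bash
python3 -m jog '[[[0.016,-0.004,0.006],[0,0,0],8],[[0,0,0],[0,0,0],8],[[-0.008,-0.034,0],[0,0,0],8],[[0,0,0],[0,0,0],8],[[0,0,0],[0,0,0],8]]'; python3 st.py
```

```text
clock: 8.15
position: [0.5453, 0.0271, 0.0931]
ee_rot: [0.748, 0.595, -0.232, 0.178]
ft_force: [-0.4, 0.7, -0.9]
grip_width: 0.148
pos [0.5453 0.0271 0.0931] z [-0.136 -0.543 -0.828] y [ 0.973 -0.229 -0.01 ] yaw -13.2 tilt 34.1 F [-0.4  0.7 -0.9] t 8.15 j [-0.03  0.58 -0.49  1.65  0.68  1.48 -0.98]
bend [ 0.5299 -0.1404  0.0706] guard -0.0476 -0.0478
pick z [ 0.01  -0.005  1.   ] py [0.228 0.973 0.003]
```

```bash
python3 -m jog '[[[-0.007,-0.029,0],[0,0,0],8],[[-0.007,-0.029,0],[0,0,0],8],[[0,0,0],[0,0,0],8]]'; python3 st.py;  python3 - <<'E'
from h import *
T,_=shot('top','t8');S,_=shot('side','s8')
a=cv2.resize(np.ascontiguousarray(T[195:275,280:400,::-1]),(600,400),interpolation=cv2.INTER_CUBIC)
cv2.imwrite('pics/c9.png',a)
cv2.imwrite('pics/c10.png',cv2.resize(np.ascontiguousarray(S[150:240,260:380,::-1]),(800,600),interpolation=cv2.INTER_CUBIC))
E
```

```text
clock: 8.52
position: [0.5307, -0.0284, 0.0925]
ee_rot: [0.747, 0.597, -0.232, 0.178]
ft_force: [-0.5, 0.8, 0.1]
grip_width: 0.147
pos [ 0.5307 -0.0284  0.0925] z [-0.134 -0.542 -0.83 ] y [ 0.975 -0.224 -0.011] yaw -12.9 tilt 33.9 F [-0.5  0.8  0.1] t 8.525 j [ 0.06  0.52 -0.48  1.74  0.7   1.41 -0.92]
bend [ 0.5161 -0.1959  0.0697] guard 0.0096 -0.048
pick z [ 0.01  -0.007  1.   ] py [0.223 0.975 0.005]
```

View pics/c9.png

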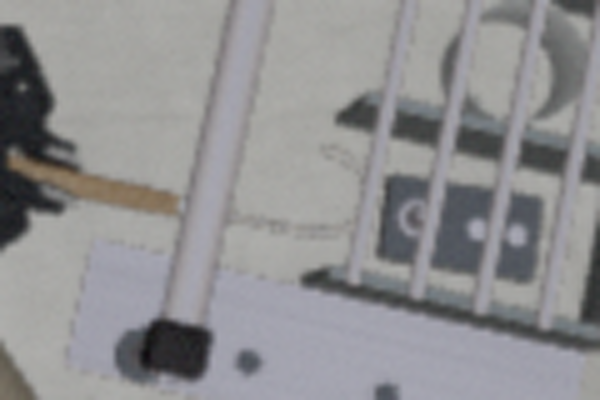

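View pics/c10.png

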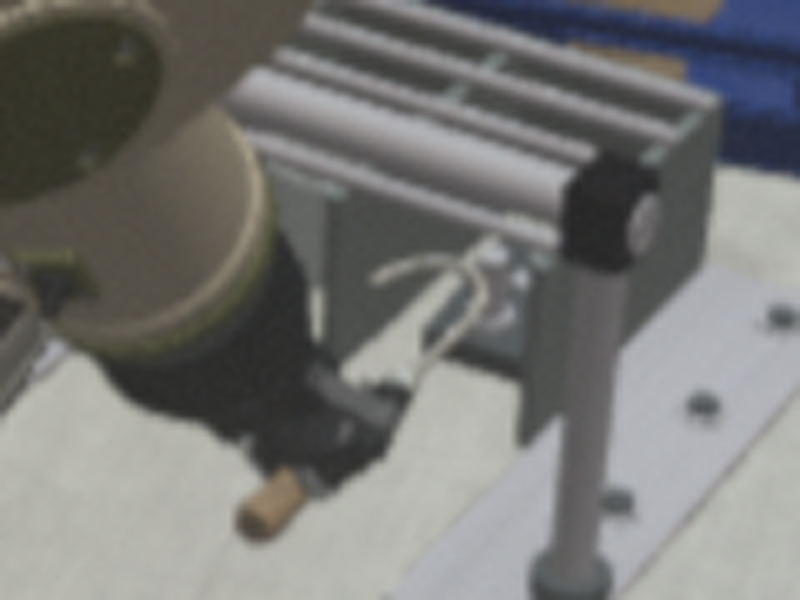

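```bash
python3 -m jog '[[[-0.006,-0.025,0.002],[0,0,0],8],[[-0.006,-0.027,0],[0,0,-0.01],8],[[0,0,0],[0,0,0],8],[[0,0,0],[0,0,0],8]]'; python3 st.py;  python3 - <<'E'
from h import *
T,_=shot('top','t9');S,_=shot('side','s9')
a=cv2.resize(np.ascontiguousarray(T[195:275,280:400,::-1]),(600,400),interpolation=cv2.INTER_CUBIC)
cv2.imwrite('pics/c11.png',a)
cv2.imwrite('pics/c12.png',cv2.resize(np.ascontiguousarray(S[150:240,260:380,::-1]),(800,600),interpolation=cv2.INTER_CUBIC))
E
```

```text
clock: 9.12
position: [0.5189, -0.079, 0.0944]
ee_rot: [0.749, 0.595, -0.231, 0.176]
ft_force: [-0.7, -0.4, -0.3]
grip_width: 0.151
pos [ 0.5189 -0.079   0.0944] z [-0.136 -0.539 -0.831] y [ 0.973 -0.229 -0.011] yaw -13.2 tilt 33.8 F [-0.7 -0.4 -0.3] t 9.125 j [ 0.13  0.47 -0.46  1.79  0.71  1.36 -0.86]
bend [ 0.5033 -0.2463  0.071 ] guard 0.0616 -0.0484
pick z [ 0.009 -0.01   1.   ] py [0.229 0.973 0.008]
```

View pics/c11.png

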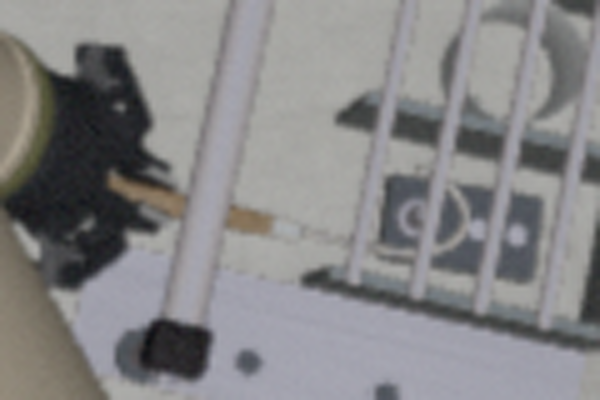

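View pics/c12.png

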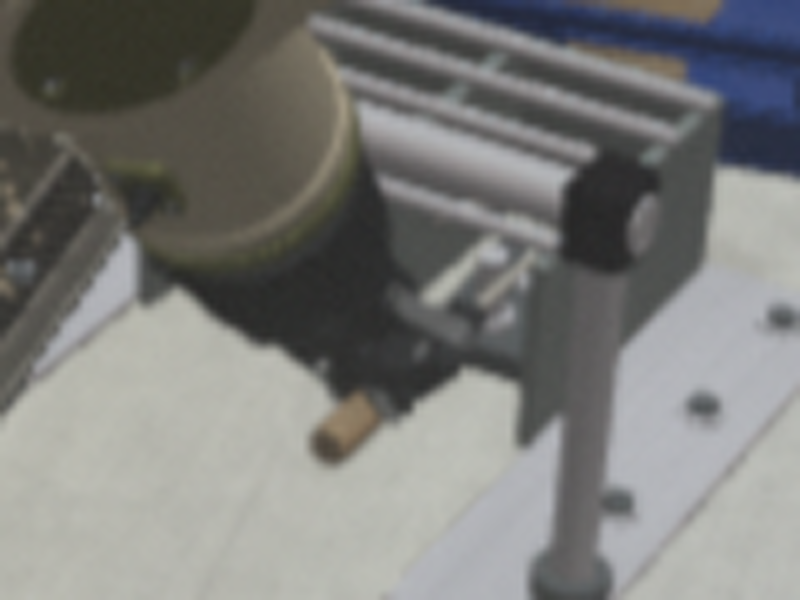

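```bash
python3 -m jog '[[[-0.001,-0.004,-0.012],[0,0,0],8],[[0,0,-0.012],[0,0,0],8],[[0,0,0],[0,0,0],8]]'; python3 st.py; python3 -m jog '[[[0,0,-0.009],[0,0,0],8],[[0,0,0],[0,0,0],8]]'; python3 st.py;  python3 - <<'E'
from h import *
T,_=shot('top','t10');S,_=shot('side','s10')
a=cv2.resize(np.ascontiguousarray(T[195:275,280:400,::-1]),(600,400),interpolation=cv2.INTER_CUBIC)
b=cv2.resize(np.ascontiguousarray(S[165:225,300:380,::-1]),(533,400),interpolation=cv2.INTER_CUBIC)[:,:,:]
cv2.imwrite('pics/c13.png',a);cv2.imwrite('pics/c14.png',b)
E
```

```text
clock: 9.6
position: [0.5177, -0.0822, 0.0679]
ee_rot: [0.749, 0.596, -0.231, 0.176]
ft_force: [0.4, 0.1, -0.9]
grip_width: 0.146
pos [ 0.5177 -0.0822  0.0679] z [-0.136 -0.539 -0.831] y [ 0.974 -0.228 -0.012] yaw -13.2 tilt 33.8 F [ 0.4  0.1 -0.9] t 9.6 j [ 0.13  0.5  -0.45  1.81  0.73  1.32 -0.88]
bend [ 0.5024 -0.2496  0.0444] guard 0.065 -0.0485
pick z [ 0.01  -0.011  1.   ] py [0.227 0.974 0.008]
clock: 9.85
position: [0.5177, -0.0819, 0.058]
ee_rot: [0.748, 0.596, -0.231, 0.176]
ft_force: [-0.0, -0.8, -0.5]
grip_width: 0.152
pos [ 0.5177 -0.0819  0.058 ] z [-0.136 -0.539 -0.831] y [ 0.974 -0.227 -0.013] yaw -13.1 tilt 33.8 F [-0.  -0.8 -0.5] t 9.85 j [ 0.12  0.52 -0.44  1.81  0.74  1.31 -0.9 ]
bend [ 0.5025 -0.2493  0.0345] guard 0.0647 -0.0485
pick z [ 0.011 -0.011  1.   ] py [0.227 0.974 0.008]
```

View pics/c13.png

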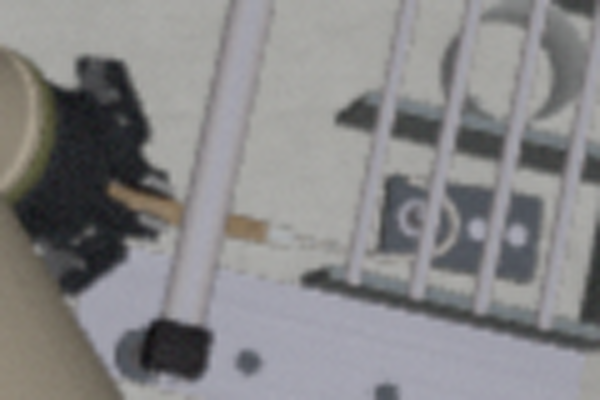

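View pics/c14.png

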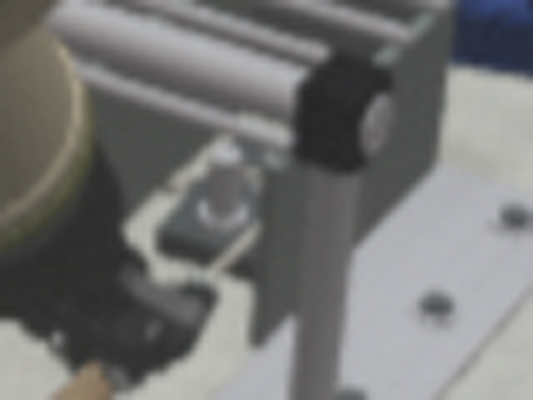

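```bash
python3 -m jog '[[[0.002,0.008,0],[0,0,0],8],[[0.002,0.008,0],[0,0,0],8],[[0.003,0.012,0],[0,0,0],8],[[0,0,0],[0,0,0],8]]'; python3 st.py;  python3 - <<'E'
from h import *
T,_=shot('top','t11')
a=cv2.resize(np.ascontiguousarray(T[195:275,280:400,::-1]),(600,400),interpolation=cv2.INTER_CUBIC)
cv2.imwrite('pics/c15.png',a)
E
```

```text
clock: 10.45
position: [0.5262, -0.0514, 0.0595]
ee_rot: [0.749, 0.596, -0.23, 0.176]
ft_force: [0.5, 0.4, -0.9]
grip_width: 0.147
pos [ 0.5262 -0.0514  0.0595] z [-0.134 -0.539 -0.832] y [ 0.974 -0.227 -0.01 ] yaw -13.1 tilt 33.7 F [ 0.5  0.4 -0.9] t 10.45 j [ 0.08  0.54 -0.46  1.78  0.73  1.34 -0.93]
bend [ 0.5111 -0.2188  0.036 ] guard 0.033 -0.0474
pick z [ 0.008 -0.011  1.   ] py [0.226 0.974 0.009]
```

View pics/c15.png

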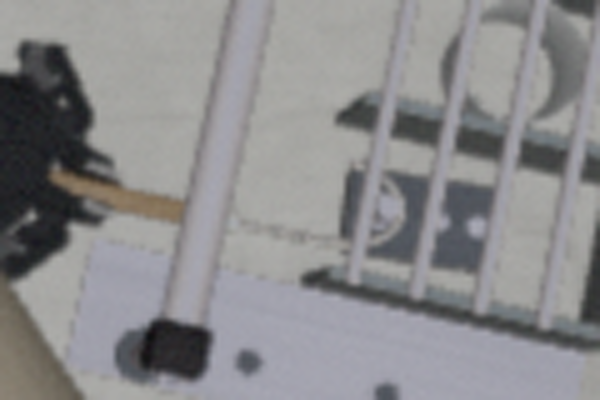

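```bash
python3 -m jog '[[[0.004,0.016,0],[0,0,0],8],[[0.005,0.020,0],[0,0,0],8],[[0.005,0.020,0],[0,0,0],8],[[0.005,0.020,0],[0,0,0],8],[[0.005,0.020,0],[0,0,0],8]]'; python3 -m jog '[[[0.005,0.020,0],[0,0,0],8],[[0.005,0.020,0],[0,0,0],8],[[0,0,0],[0,0,0],8]]';python3 st.py;  python3 - <<'E'
from h import *
T,_=shot('top','t12')
a=cv2.resize(np.ascontiguousarray(T[195:275,240:400,::-1]),(800,400),interpolation=cv2.INTER_CUBIC)
cv2.imwrite('pics/c16.png',a)
E
```

```text
clock: 11.12
position: [0.551, 0.0494, 0.0596]
ee_rot: [0.749, 0.595, -0.231, 0.177]
ft_force: [-0.3, -1.8, -0.8]
grip_width: 0.147
clock: 11.5
position: [0.5616, 0.0959, 0.059]
ee_rot: [0.748, 0.597, -0.23, 0.176]
ft_force: [0.2, 0.1, -0.1]
grip_width: 0.15
pos [0.5616 0.0959 0.059 ] z [-0.134 -0.538 -0.832] y [ 0.974 -0.225 -0.011] yaw -13.0 tilt 33.7 F [ 0.2  0.1 -0.1] t 11.5 j [-0.13  0.7  -0.5   1.55  0.69  1.5  -1.06]
bend [ 0.5467 -0.0715  0.0354] guard -0.1185 -0.0478
pick z [ 0.009 -0.012  1.   ] py [0.225 0.974 0.009]
```

View pics/c16.png

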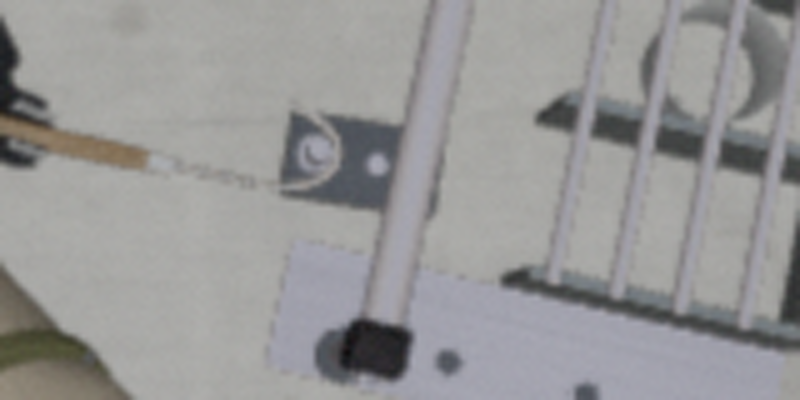

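```bash
python3 -m jog '[[[0.004,0.016,0],[0,0,0],8],[[0.005,0.020,0],[0,0,0],8],[[0.005,0.020,0],[0,0,0],8],[[0.005,0.020,0],[0,0,0],8],[[0.005,0.020,0],[0,0,0],8]]'; python3 -m jog '[[[0.003,0.012,0],[0,0,0],8],[[0,0,0],[0,0,0],8],[[0,0,0],[0,0,0],8]]';python3 st.py;  python3 - <<'E'
from h import *
T,_=shot('top','t13')
a=cv2.resize(np.ascontiguousarray(T[175:295,200:360,::-1]),(800,600),interpolation=cv2.INTER_CUBIC)
cv2.imwrite('pics/c17.png',a)
E
```

```text
clock: 12.18
position: [0.5867, 0.1903, 0.0596]
ee_rot: [0.75, 0.593, -0.233, 0.177]
ft_force: [-0.7, -1.3, -1.2]
grip_width: 0.149
clock: 12.55
position: [0.5897, 0.2039, 0.0593]
ee_rot: [0.75, 0.594, -0.232, 0.177]
ft_force: [-0.1, 0.1, -0.8]
grip_width: 0.151
pos [0.5897 0.2039 0.0593] z [-0.139 -0.541 -0.829] y [ 0.973 -0.232 -0.011] yaw -13.4 tilt 34.0 F [-0.1  0.1 -0.8] t 12.55 j [-0.29  0.84 -0.5   1.3   0.68  1.64 -1.12]
bend [0.5735 0.0365 0.0365] guard -0.2298 -0.0474
pick z [ 0.01  -0.007  1.   ] py [0.232 0.972 0.004]
```

View pics/c17.png

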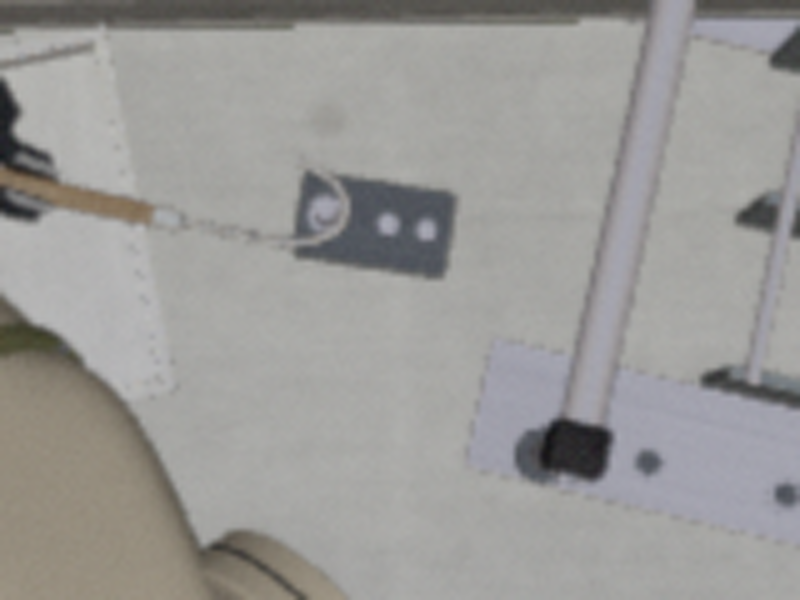

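```bash
python3 -m jog '[[[-0.001,-0.006,0],[0,0,0],8],[[0,0,0],[0,0,0],8],[[0,0,0.02],[0,0,0],8],[[0,0,0.03],[0,0,0],8],[[0,0,0],[0,0,0],8]]'; python3 st.py;  python3 - <<'E'
from h import *
T,_=shot('top','t14')
a=cv2.resize(np.ascontiguousarray(T[175:295,200:360,::-1]),(800,600),interpolation=cv2.INTER_CUBIC)
cv2.imwrite('pics/c18.png',a)
E
```

```text
clock: 13.22
position: [0.589, 0.1959, 0.1141]
ee_rot: [0.751, 0.593, -0.232, 0.177]
ft_force: [0.3, -0.7, -0.9]
grip_width: 0.151
pos [0.589  0.1959 0.1141] z [-0.138 -0.541 -0.83 ] y [ 0.972 -0.234 -0.009] yaw -13.6 tilt 33.9 F [ 0.3 -0.7 -0.9] t 13.225 j [-0.27  0.77 -0.51  1.29  0.66  1.7  -1.08]
bend [0.5726 0.0286 0.0912] guard -0.2219 -0.0464
pick z [ 0.008 -0.007  1.   ] py [0.234 0.972 0.005]
```

View pics/c18.png

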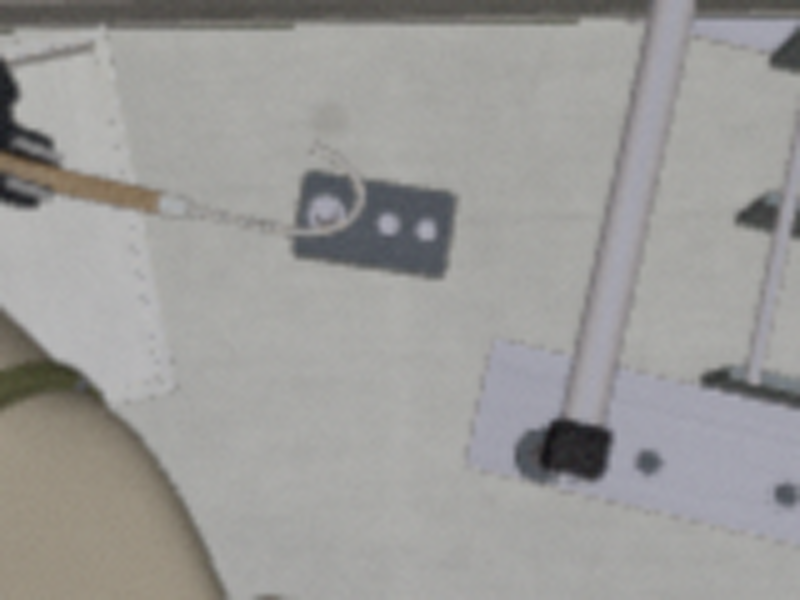

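Hook is clear above the stud and the shoe stayed put. Now back to the tray.

```bash
python3 -m jog '[[[-0.003,0.035,0],[0,0,0.06],8],[[-0.003,0.035,0],[0,0,0.06],8],[[-0.003,0.035,0],[0,0,0.06],8],[[-0.003,0.035,0],[0,0,0.06],8],[[0,0,0],[0,0,0],8]]'; python3 -m jog '[[[-0.002,0.02,0],[0,0,0.06],8],[[0,0.006,0],[0,0,0.03],8],[[0,0,0],[0,0,0],8],[[0,0,0],[0,0,0],8]]';python3 st.py
```

```text
clock: 13.9
position: [0.575, 0.3377, 0.1105]
ee_rot: [0.671, 0.68, -0.211, 0.204]
ft_force: [-0.4, -0.0, -0.6]
grip_width: 0.15
clock: 14.4
position: [0.5736, 0.363, 0.1099]
ee_rot: [0.639, 0.711, -0.202, 0.215]
ft_force: [-0.5, 0.2, -0.2]
grip_width: 0.152
pos [0.5736 0.363  0.1099] z [ 0.047 -0.561 -0.826] y [ 0.995  0.102 -0.013] yaw 5.9 tilt 34.3 F [-0.5  0.2 -0.2] t 14.4 j [-0.52  0.88 -0.56  1.12  0.78  1.75 -0.97]
bend [0.6137 0.1996 0.0879] guard -0.3978 -0.0472
pick z [0.013 0.003 1.   ] py [-0.103  0.994 -0.001]
```

```bash
python3 -m jog '[[[0,0.013,-0.01],[0.003,-0.013,0.004],8],[[0,0,-0.025],[0,0,0],8],[[0,0,-0.02],[0,0,0],8],[[0,0,0],[0,0,0],8],[[0,0,0],[0,0,0],8]]';python3 st.py
```

```text
clock: 15.02
position: [0.5738, 0.3749, 0.0492]
ee_rot: [0.64, 0.71, -0.198, 0.219]
ft_force: [0.4, 0.1, 0.0]
grip_width: 0.152
pos [0.5738 0.3749 0.0492] z [ 0.058 -0.561 -0.826] y [ 0.995  0.104 -0.   ] yaw 6.0 tilt 34.3 F [0.4 0.1 0. ] t 15.025 j [-0.54  0.96 -0.55  1.13  0.8   1.68 -1.02]
bend [0.6144 0.2116 0.0277] guard -0.4095 -0.0493
pick z [0.001 0.002 1.   ] py [-0.104  0.994 -0.002]
```

```bash
python3 -m jog '[[[0,0,-0.012],[0,0,0],8],[[0,0,-0.007],[0,0,0],8],[[0,0,0],[0,0,0],8]]';python3 st.py; python3 -m jog '[[[0,0,-0.002],[0,0,0],8],[[0,0,0],[0,0,0],8]]';python3 st.py
```

```text
clock: 15.4
position: [0.5742, 0.375, 0.0298]
ee_rot: [0.64, 0.71, -0.197, 0.219]
ft_force: [-0.7, -0.3, -0.4]
grip_width: 0.146
pos [0.5742 0.375  0.0298] z [ 0.059 -0.56  -0.826] y [0.995 0.104 0.001] yaw 5.9 tilt 34.3 F [-0.7 -0.3 -0.4] t 15.4 j [-0.55  0.98 -0.54  1.13  0.81  1.66 -1.04]
bend [0.6148 0.2116 0.0081] guard -0.4097 -0.0489
pick z [-0.     0.001  1.   ] py [-0.104  0.994 -0.001]
clock: 15.65
position: [0.5744, 0.3751, 0.0282]
ee_rot: [0.64, 0.71, -0.197, 0.219]
ft_force: [0.4, -0.4, -0.5]
grip_width: 0.147
pos [0.5744 0.3751 0.0282] z [ 0.059 -0.56  -0.827] y [0.995 0.103 0.001] yaw 5.9 tilt 34.2 F [ 0.4 -0.4 -0.5] t 15.65 j [-0.55  0.98 -0.54  1.13  0.81  1.66 -1.04]
bend [0.615  0.2118 0.0064] guard -0.4099 -0.0488
pick z [-0.001  0.     1.   ] py [-0.104  0.994 -0.   ]
```

Release (to about 40 %), then retreat up.

```bash
python3 -m jog '[[[0,0,0],[0,0,0],25],[[0,0,0],[0,0,0],45],[[0,0,0],[0,0,0],45],[[0,0,0],[0,0,0],45]]'; python3 -m jog '[[[0,0.012,0.018],[0,0,0],45],[[0,0.02,0.03],[0,0,0],45],[[0,0,0.04],[0,0,0],45],[[0,0,0],[0,0,0],60],[[0,0,0],[0,0,0],60]]';python3 st.py; python3 - <<'E'
from h import *
shot('wrist','w20')
E
```

```text
clock: 16.15
position: [0.5747, 0.3753, 0.029]
ee_rot: [0.64, 0.71, -0.196, 0.219]
ft_force: [-1.1, 0.3, -0.1]
grip_width: 0.449
clock: 16.77
position: [0.5742, 0.4074, 0.1185]
ee_rot: [0.64, 0.71, -0.197, 0.219]
ft_force: [0.5, -0.5, -0.9]
grip_width: 0.605
pos [0.5742 0.4074 0.1185] z [ 0.059 -0.56  -0.826] y [0.995 0.103 0.001] yaw 5.9 tilt 34.3 F [ 0.5 -0.5 -0.9] t 16.775 j [-0.6   0.94 -0.55  1.    0.79  1.81 -0.97]
bend [0.6148 0.2441 0.0969] guard -0.4412 -0.0567
pick z [-0.     0.001  1.   ] py [-0.104  0.994 -0.001]
```

View pics/w20.png

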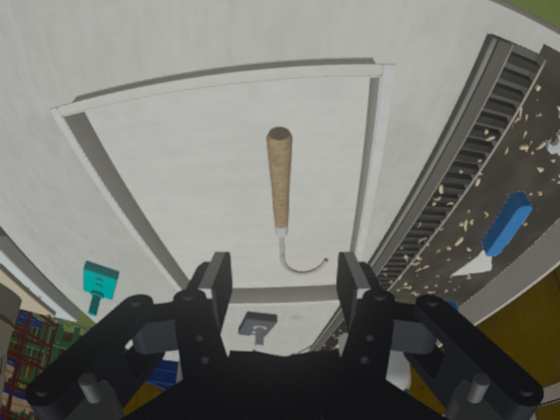

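```bash
python3 -m jog '[[[0,-0.03,0.04],[0.152,0.016,0],85],[[0,-0.05,0.04],[0.152,0.016,0],85],[[0,-0.05,0.04],[0.152,0.016,0],85],[[0,-0.05,0.02],[0.14,0.015,0],85],[[0,0,0],[0,0,0],85]]'; python3 st.py; python3 - <<'E'
from h import *
shot('side','s21'); shot('top','t21')
T,DT,KT,VT=load('t14')
T=T.astype(int); m=((T.sum(2)<330)&(T[...,2]>=T[...,0]-5)).astype(np.uint8); r=m*0; r[205:235,256:295]=m[205:235,256:295]
r=cv2.morphologyEx(r,cv2.MORPH_CLOSE,np.ones((7,7)))
cs=cv2.findContours(r,0,2)[0]; c=max(cs,key=cv2.contourArea); q=cv2.minAreaRect(c); print(q,cv2.contourArea(c))
P=[onz(KT,VT,*b,.016) for b in cv2.boxPoints(q)]; P=np.array(P); print(P.round(4),P.mean(0).round(4))
f=lambda x,y:(200+x/5,175+y/5)
A=[onz(KT,VT,*f(*x),.016)[:2] for x in [(303,168),(457,192),(445,278),(293,256)]]; A=np.array(A); print(A.round(4),A.mean(0).round(4))
v=(A[0]+A[3]-A[1]-A[2])/2; print('len',np.linalg.norm(v),'ang stud dir',np.degrees(np.arctan2(v[1],v[0])), 'wid',np.linalg.norm(A[0]-A[3]))
b1=onz(KT,VT,*f(388,224),.019);b2=onz(KT,VT,*f(427,230),.019);print(b1.round(4),b2.round(4))
E
```

```text
clock: 17.45
position: [0.573, 0.2259, 0.2431]
ee_rot: [0.67, 0.743, -0.01, 0.003]
ft_force: [-1.2, 1.2, -1.0]
grip_width: 0.851
pos [0.573  0.2259 0.2431] z [-0.009 -0.02  -1.   ] y [ 0.995  0.103 -0.011] yaw 5.9 tilt 1.3 F [-1.2  1.2 -1. ] t 17.45 j [ 0.15  0.44 -0.81  1.45  0.33  1.41 -0.57]
bend [0.6083 0.1012 0.1335] guard -0.3009 -0.0291
pick z [ 0.066 -0.543  0.837] py [-0.081  0.833  0.546]
((274.2861328125, 219.39013671875), (30.639524459838867, 17.106435775756836), 8.746162414550781) 477.0
[[ 0.5494  0.0591  0.016 ]
 [ 0.5982  0.0508  0.016 ]
 [ 0.583  -0.036   0.016 ]
 [ 0.5344 -0.0273  0.016 ]] [0.5663 0.0117 0.016 ]
[[ 0.5982  0.0504]
 [ 0.5826 -0.0379]
 [ 0.5331 -0.0297]
 [ 0.5474  0.0569]] [0.5653 0.0099]
len 0.08876680335275418 ang stud dir 80.27253997431824 wid 0.051249944535934386
[0.5644 0.0022 0.019 ] [ 0.5606 -0.02    0.019 ]
```

View pics/s21.png

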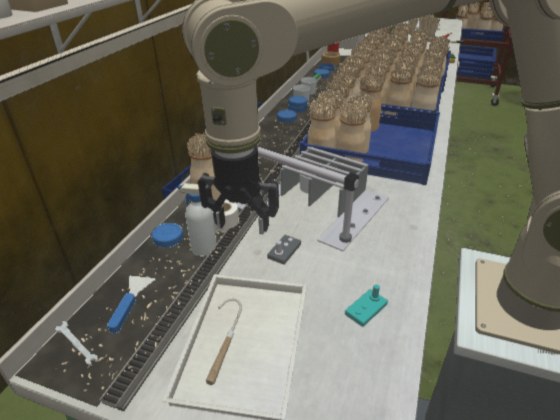

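```bash
python3 -m jog '[[[-0.002,-0.05,-0.02],[0.02,-0.009,-0.07],85],[[-0.002,-0.05,-0.02],[0,0,-0.07],85],[[-0.002,-0.05,-0.025],[0,0,-0.07],85],[[-0.001,-0.05,-0.025],[0,0,-0.06],85],[[0,0,0],[0,0,0],85]]'; python3 -m jog '[[[0,0,0],[0,0,0],85]]'; python3 st.py; python3 - <<'E'
from h import *
shot('wrist','w22'); 
E
```

```text
clock: 18.18
position: [0.5568, 0.041, 0.1447]
ee_rot: [0.755, 0.655, -0.002, -0.006]
ft_force: [-0.6, 0.6, 0.3]
grip_width: 0.852
clock: 18.3
position: [0.5564, 0.0438, 0.1443]
ee_rot: [0.754, 0.657, -0.002, -0.007]
ft_force: [0.9, -0.5, 0.6]
grip_width: 0.848
pos [0.5564 0.0438 0.1443] z [-0.012  0.007 -1.   ] y [ 0.99  -0.137 -0.013] yaw -7.9 tilt 0.8 F [ 0.9 -0.5  0.6] t 18.3 j [ 0.45  0.37 -0.72  1.73  0.25  1.15 -0.48]
bend [ 0.561  -0.083   0.0316] guard -0.1107 -0.0312
pick z [-0.067 -0.563  0.824] py [0.12  0.815 0.567]
```

View pics/w22.png

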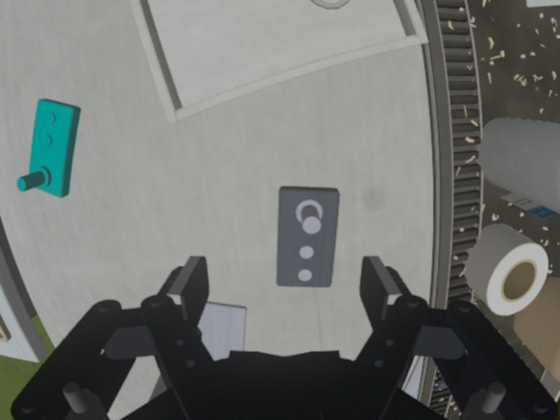

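```bash
python3 - <<'E'
from h import *
W,D,K,V=load('w22')
A=np.array([onz(K,V,*x,.016,True)[:2] for x in [(281,187),(339,189),(331,286.5),(277.5,286)]]); print(A.round(4),A.mean(0).round(4))
v=(A[0]+A[1]-A[2]-A[3])/2; print(np.linalg.norm(v),np.degrees(np.arctan2(v[1],v[0])),np.linalg.norm(A[0]-A[1]))
T,DT,KT,VT=load('t14')
for n,w,t in [('b1',(306,253),(200+388/5,175+224/5)),('b2',(305,275),(200+427/5,175+230/5))]:
    p,e=tri(ray(K,V,*w,True),ray(KT,VT,*t)); print(n,p.round(4),e.round(4),onz(K,V,*w,.019,True).round(4))
    c,d=ray(K,V,*w,True); d=d/(V[2,:3]@d); print((c+d*D[int(w[1]),int(w[0])]).round(4))
E
```

```text
[[ 0.554   0.0568]
 [ 0.6     0.0491]
 [ 0.5858 -0.0395]
 [ 0.5383 -0.0322]] [0.5695 0.0085]
0.09007678453955212 80.43418304913307 0.04659583106134804
b1 [0.5654 0.0019 0.0253] 0.0036 [ 0.5671 -0.0016  0.019 ]
[ 0.5671 -0.0019  0.0185]
b2 [ 0.5621 -0.0204  0.0218] 0.0039 [ 0.5639 -0.0226  0.019 ]
[ 0.5639 -0.0226  0.019 ]
```

```bash
python3 -m jog '[[[0.005,-0.015,-0.03],[-0.007,-0.012,-0.03],85],[[0.005,-0.012,-0.025],[0,0,0],85],[[0,0,0],[0,0,0],85],[[0,0,0],[0,0,0],85]]'; python3 st.py
```

```text
clock: 18.85
position: [0.5678, 0.0251, 0.0903]
ee_rot: [0.76, 0.65, 0.002, 0.0]
ft_force: [-0.3, 0.5, -0.3]
grip_width: 0.845
pos [0.5678 0.0251 0.0903] z [ 0.004  0.003 -1.   ] y [ 0.988 -0.155  0.003] yaw -8.9 tilt 0.3 F [-0.3  0.5 -0.3] t 18.85 j [ 0.44  0.44 -0.68  1.76  0.31  1.05 -0.51]
bend [ 0.5719 -0.1023 -0.0217] guard -0.0946 -0.016
pick z [-0.09  -0.558  0.825] py [0.126 0.815 0.565]
```

```bash
python3 -m jog '[[[-0.001,-0.012,-0.02],[0,0,-0.012],85],[[0,0,-0.025],[0,0,0],85],[[0,0,0],[0,0,0],85],[[0,0,0],[0,0,0],85]]'; python3 st.py; python3 - <<'E'
from h import *
shot('wrist','w23'); shot('side','s23')
S=load('s23')[0]; cv2.imwrite('pics/c23.png',cv2.resize(np.ascontiguousarray(S[180:300,220:380,::-1]),(800,600),interpolation=cv2.INTER_CUBIC))
E
```

```text
clock: 19.35
position: [0.5676, 0.0128, 0.0452]
ee_rot: [0.764, 0.645, 0.003, 0.001]
ft_force: [-0.2, 0.8, 0.8]
grip_width: 0.849
pos [0.5676 0.0128 0.0452] z [ 0.007  0.002 -1.   ] y [ 0.986 -0.167  0.007] yaw -9.6 tilt 0.4 F [-0.2  0.8  0.8] t 19.35 j [ 0.43  0.49 -0.65  1.8   0.36  0.96 -0.53]
bend [ 0.5706 -0.1147 -0.0667] guard -0.0823 -0.0143
pick z [-0.099 -0.556  0.825] py [0.133 0.814 0.565]
```

View pics/w23.png

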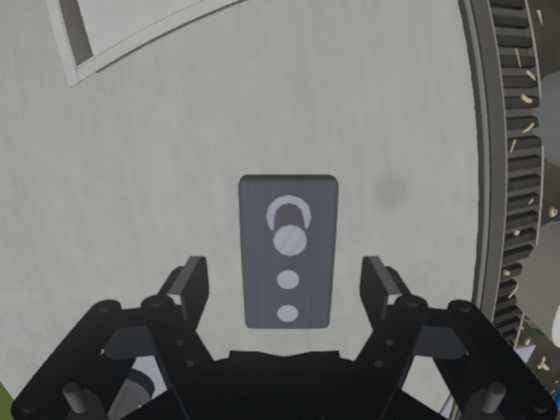

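View pics/c23.png

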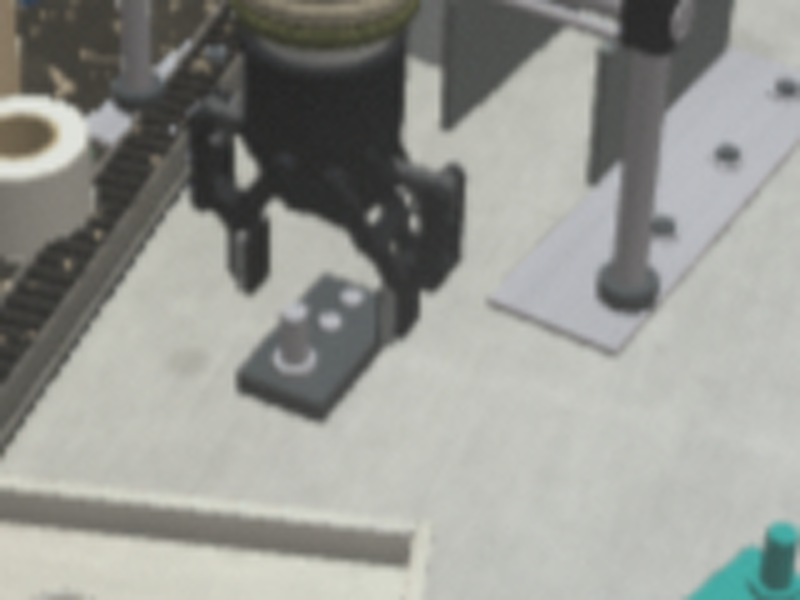

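```bash
python3 -m jog '[[[0,0,-0.012],[0,-0.007,0],85],[[0,0,-0.010],[0,0,0],85],[[0,0,0],[0,0,0],85]]'; python3 st.py | head -1
```

```text
clock: 19.82
position: [0.5679, 0.0128, 0.0225]
ee_rot: [0.764, 0.645, 0.007, 0.004]
ft_force: [0.3, -1.1, -0.1]
grip_width: 0.847
pos [0.5679 0.0128 0.0225] z [ 0.016  0.002 -1.   ] y [ 0.986 -0.167  0.015] yaw -9.6 tilt 0.9 F [ 0.3 -1.1 -0.1] t 19.825 j [ 0.42  0.52 -0.64  1.81  0.38  0.91 -0.55]
```

```bash
python3 -m jog '[[[0,0,-0.001],[-0.002,0.016,0],85],[[0,0,0],[0,0,0],85]]' ; python3 st.py | head -1; python3 -m jog '[[[0,0,0],[0,0,0],70],[[0,0,0],[0,0,0],55],[[0,0,0],[0,0,0],50],[[0,0,0],[0,0,0],50],[[0,0,0],[0,0,0],50]]' 70; python3 st.py | head -1
```

```text
clock: 20.08
position: [0.5681, 0.0128, 0.0216]
ee_rot: [0.764, 0.645, -0.001, -0.0]
ft_force: [-0.0, -0.0, 0.4]
grip_width: 0.85
pos [0.5681 0.0128 0.0216] z [-0.001 -0.    -1.   ] y [ 0.986 -0.167 -0.001] yaw -9.6 tilt 0.1 F [-0.  -0.   0.4] t 20.075 j [ 0.42  0.53 -0.63  1.8   0.38  0.93 -0.55]
clock: 20.7
position: [0.5686, 0.0129, 0.0225]
ee_rot: [0.764, 0.645, -0.0, 0.0]
ft_force: [-0.1, -0.4, -0.2]
grip_width: 0.563
pos [0.5686 0.0129 0.0225] z [-0.    -0.001 -1.   ] y [ 0.986 -0.167  0.   ] yaw -9.6 tilt 0.0 F [-0.1 -0.4 -0.2] t 20.7 j [ 0.42  0.53 -0.63  1.8   0.38  0.94 -0.55]
```

```bash
python3 -m jog '[[[0,0,0.015],[0,0,0],45],[[0,0,0.03],[0,0,0],45],[[0,0,0.03],[0,0,0],45],[[0,0,0],[0,0,0],45],[[0,0,0],[0,0,0],45]]' 80; python3 st.py | head -1; python3 - <<'E'
from h import *
shot('wrist','w24'); shot('side','s24')
S=load('s24')[0]; cv2.imwrite('pics/c24.png',cv2.resize(np.ascontiguousarray(S[170:290,220:380,::-1]),(800,600),interpolation=cv2.INTER_CUBIC))
E
```

```text
clock: 21.32
position: [0.5671, 0.0129, 0.1005]
ee_rot: [0.764, 0.646, -0.001, -0.001]
ft_force: [-0.1, -0.2, -2.9]
grip_width: 0.556
pos [0.5671 0.0129 0.1005] z [-0.003 -0.001 -1.   ] y [ 0.986 -0.166 -0.002] yaw -9.6 tilt 0.2 F [-0.1 -0.2 -2.9] t 21.325 j [ 0.46  0.43 -0.68  1.75  0.3   1.07 -0.49]
```

View pics/c24.png

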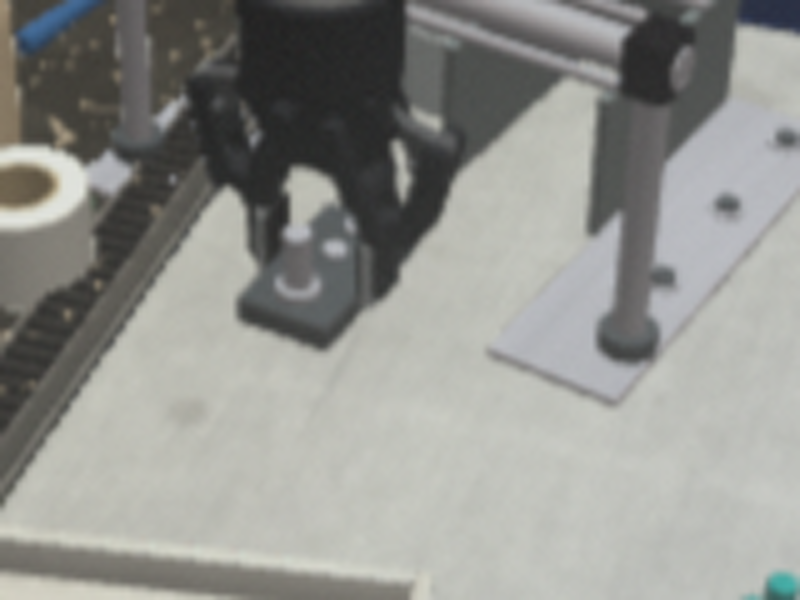

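View pics/w24.png

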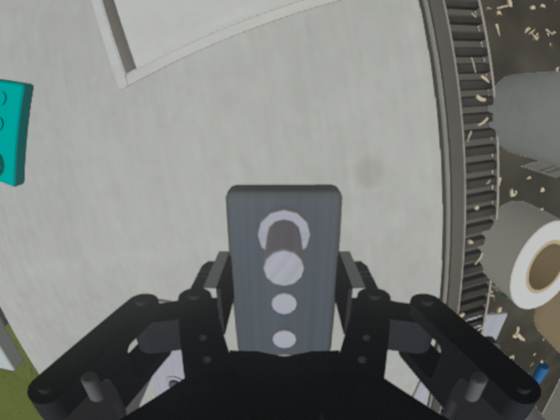

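```bash
python3 -m jog '[[[-0.006,0.025,0.01],[0,0,0.05],45],[[-0.010,0.045,0],[0,0,0.065],45],[[-0.010,0.045,0],[0,0,0.065],45],[[-0.010,0.045,0],[0,0,0.065],45],[[-0.010,0.045,0],[0,0,0.065],45]]'; python3 -m jog '[[[-0.008,0.03,0],[0,0,0.05],45],[[0,0,0],[0,0,0],45],[[0,0,0],[0,0,0],45]]'; python3 st.py | head -1
```

```text
clock: 22.05
position: [0.5171, 0.2229, 0.1083]
ee_rot: [0.651, 0.759, -0.003, -0.002]
ft_force: [-0.1, 0.8, -3.4]
grip_width: 0.562
clock: 22.42
position: [0.5043, 0.2606, 0.1078]
ee_rot: [0.627, 0.779, -0.003, -0.004]
ft_force: [-0.5, -0.6, -2.5]
grip_width: 0.558
pos [0.5043 0.2606 0.1078] z [-0.01 -0.   -1.  ] y [ 0.977  0.215 -0.009] yaw 12.4 tilt 0.5 F [-0.5 -0.6 -2.5] t 22.425 j [ 0.12  0.47 -0.83  1.74  0.37  1.11 -0.61]
```

```bash
python3 -m jog '[[[0.001,0.028,-0.01],[0,-0.010,0],45],[[0,0,-0.02],[0,0,0],45],[[0,0,0],[0,0,0],45],[[0,0,0],[0,0,0],45]]'; python3 st.py | head -1;  python3 - <<'E'
from h import *
T,_=shot('top','t25');shot('wrist','w25')
E
```

```text
clock: 22.92
position: [0.5067, 0.2853, 0.0766]
ee_rot: [0.629, 0.778, -0.001, 0.001]
ft_force: [-0.4, -0.1, -3.1]
grip_width: 0.553
pos [0.5067 0.2853 0.0766] z [ 0.    -0.003 -1.   ] y [ 0.978  0.209 -0.   ] yaw 12.1 tilt 0.1 F [-0.4 -0.1 -3.1] t 22.925 j [ 0.05  0.53 -0.8   1.73  0.43  1.07 -0.69]
```

View pics/w25.png

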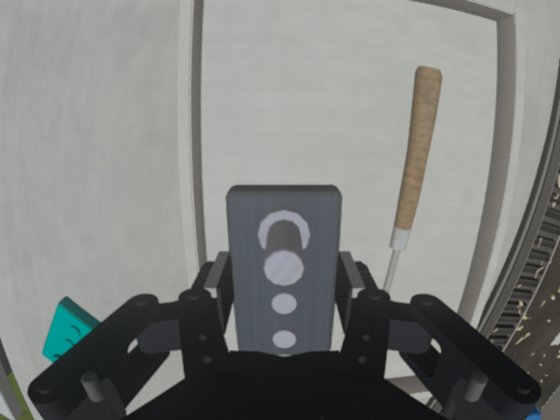

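```bash
python3 - <<'E'
from h import *
K,V=load('w25')[2:]
for n,u,v,z in [('wallbot',203,200,.002),('walltop',190,200,.024),('ferr L',392,240,.011),('butt',428,70,.011)]: print(n,onz(K,V,u,v,z,True).round(4))
K,V=load('t25')[2:]
cv2.imwrite('pics/c25.png',cv2.resize(np.ascontiguousarray(load('t25')[0][175:285,105:245,::-1]),(760,597),interpolation=cv2.INTER_CUBIC))
E
```

```text
wallbot [0.4516 0.2905 0.002 ]
walltop [0.4483 0.2962 0.024 ]
ferr L [0.5771 0.2923 0.011 ]
butt [0.5704 0.403  0.011 ]
```

View pics/c25.png

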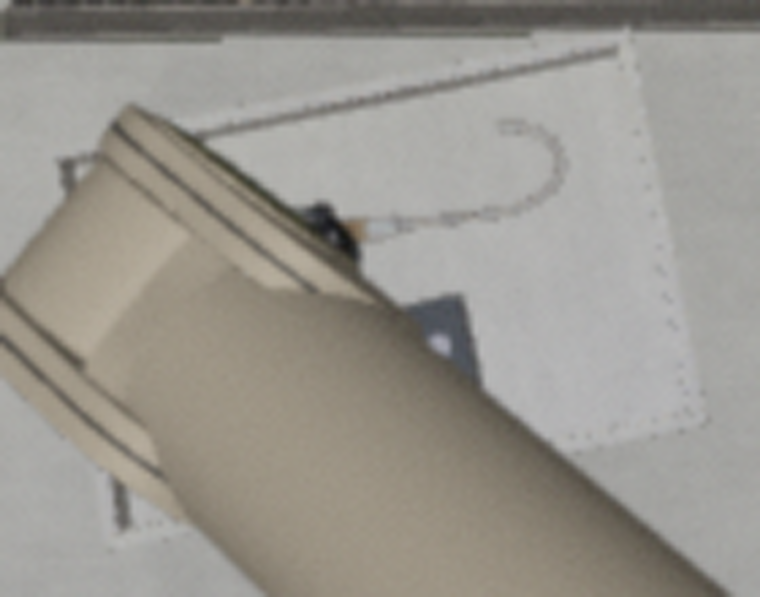

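```bash
python3 -m jog '[[[0.004,0.003,-0.012],[0,0,0],45],[[0,0,-0.015],[0,0,0],45],[[0,0,-0.01],[0,0,0],45],[[0,0,0],[0,0,0],45],[[0,0,0],[0,0,0],45]]'; python3 st.py | head -1
```

```text
clock: 23.65
position: [0.5112, 0.2877, 0.0369]
ee_rot: [0.629, 0.777, -0.001, 0.001]
ft_force: [0.6, 0.3, -2.6]
grip_width: 0.558
pos [0.5112 0.2877 0.0369] z [ 0.    -0.003 -1.   ] y [ 0.978  0.208 -0.   ] yaw 12.0 tilt 0.2 F [ 0.6  0.3 -2.6] t 23.65 j [ 0.02  0.59 -0.77  1.74  0.48  1.01 -0.72]
```

```bash
python3 -m jog '[[[0,0,-0.007],[0.003,0,0],45],[[0,0,-0.003],[0,0,0],45],[[0,0,0],[0,0,0],45]]'; python3 st.py | head -1; python3 -m jog '[[[0,0,-0.002],[0,0,0],45],[[0,0,0],[0,0,0],45]]'; python3 st.py | head -1
```

```text
clock: 24.02
position: [0.5115, 0.2879, 0.0268]
ee_rot: [0.629, 0.777, 0.001, 0.0]
ft_force: [-0.1, -0.4, -2.6]
grip_width: 0.559
pos [0.5115 0.2879 0.0268] z [ 0.001  0.001 -1.   ] y [0.978 0.208 0.001] yaw 12.0 tilt 0.1 F [-0.1 -0.4 -2.6] t 24.025 j [ 0.01  0.6  -0.76  1.74  0.49  0.99 -0.73]
clock: 24.28
position: [0.5116, 0.2879, 0.0248]
ee_rot: [0.629, 0.777, 0.001, 0.0]
ft_force: [0.1, -0.3, -2.5]
grip_width: 0.56
pos [0.5116 0.2879 0.0248] z [ 0.002  0.001 -1.   ] y [0.978 0.208 0.002] yaw 12.0 tilt 0.1 F [ 0.1 -0.3 -2.5] t 24.275 j [ 0.01  0.61 -0.76  1.75  0.49  0.99 -0.73]
```

Still carrying the weight (−2.5 N); 1 mm steps until it is taken by the floor.

```bash
python3 -m jog '[[[0,0,-0.001],[0,0,0],45],[[0,0,0],[0,0,0],45]]'; python3 -m jog '[[[0,0,-0.0015],[0,0,0],45],[[0,0,0],[0,0,0],45]]'
```

```text
clock: 24.52
position: [0.5118, 0.2881, 0.0242]
ee_rot: [0.629, 0.777, 0.001, 0.001]
ft_force: [-0.1, -0.0, -2.8]
grip_width: 0.558
clock: 24.78
position: [0.512, 0.2882, 0.0244]
ee_rot: [0.629, 0.777, 0.001, 0.001]
ft_force: [-0.1, 0.2, -3.1]
grip_width: 0.559
```

```bash
python3 -m jog '[[[0,0,-0.003],[0,0,0],45],[[0,0,0],[0,0,0],45]]'; python3 -m jog '[[[0,0,-0.002],[0,0,0],45],[[0,0,0],[0,0,0],45]]'
```

```text
clock: 25.02
position: [0.5124, 0.2885, 0.0246]
ee_rot: [0.629, 0.777, 0.001, 0.002]
ft_force: [0.3, 1.1, -1.9]
grip_width: 0.554
clock: 25.28
position: [0.5127, 0.2887, 0.0243]
ee_rot: [0.629, 0.777, 0.001, 0.003]
ft_force: [0.6, 0.1, -2.1]
grip_width: 0.555
```

```bash
python3 -m jog '[[[0,0,-0.004],[0,0,0],45]]'; python3 - <<'E'
from h import *
shot('side','s26')
S=load('s26')[0]; cv2.imwrite('pics/c26.png',cv2.resize(np.ascontiguousarray(S[270:390,180:340,::-1]),(800,600),interpolation=cv2.INTER_CUBIC))
E
```

```text
clock: 25.4
position: [0.5129, 0.2889, 0.0238]
ee_rot: [0.63, 0.777, 0.0, 0.004]
ft_force: [-24.3, -20.9, 77.9]
grip_width: 0.56
```

View pics/c26.png

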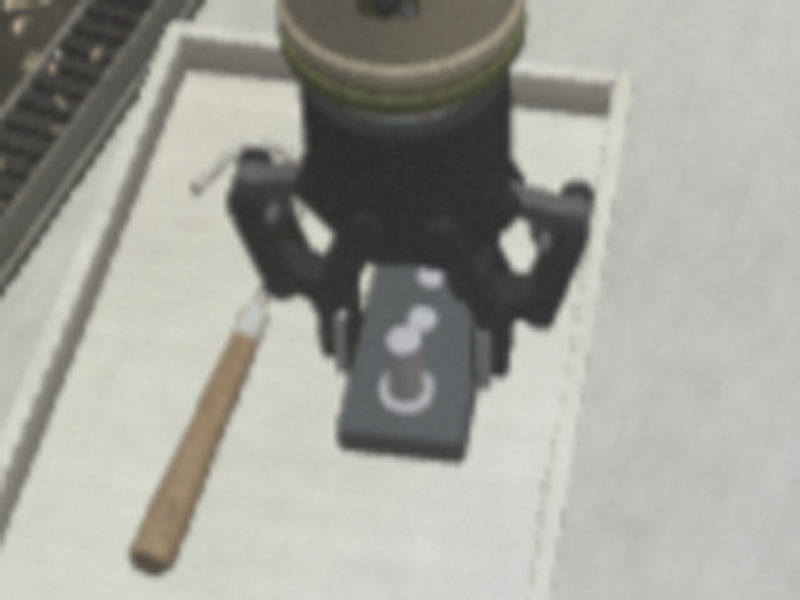

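```bash
python3 -m jog '[[[0,0,0.001],[0,0,0],45],[[0,0,0],[0,0,0],45]]'; python3 -m jog '[[[0,0,0],[0,0,0],62],[[0,0,0],[0,0,0],68],[[0,0,0],[0,0,0],72],[[0,0,0],[0,0,0],72]]'; python3 st.py | head -1
```

```text
clock: 25.7
position: [0.5131, 0.289, 0.0252]
ee_rot: [0.63, 0.777, 0.0, 0.004]
ft_force: [0.7, 0.5, -2.9]
grip_width: 0.556
clock: 26.2
position: [0.5132, 0.289, 0.0242]
ee_rot: [0.63, 0.777, 0.0, 0.004]
ft_force: [0.6, 0.8, -0.0]
grip_width: 0.723
pos [0.5132 0.289  0.0242] z [ 0.006 -0.004 -1.   ] y [0.978 0.207 0.005] yaw 12.0 tilt 0.4 F [ 0.6  0.8 -0. ] t 26.2 j [ 0.01  0.61 -0.76  1.74  0.5   0.99 -0.74]
```

Force zero after release. Retreat straight up and look.

```bash
python3 -m jog '[[[0,0,0.015],[0,0,0],72],[[0,0,0.03],[0,0,0],72],[[0,0,0.04],[0,0,0],72],[[0,0,0.05],[0,0,0],72],[[-0.01,-0.04,0.05],[0,0,0],72]]'; python3 -m jog '[[[-0.02,-0.055,0.02],[0,0,0],72],[[-0.02,-0.055,0],[0,0,0],72],[[-0.02,-0.055,0],[0,0,0],72],[[-0.01,-0.04,0],[0,0,0],72],[[0,0,0],[0,0,0],72]]'; python3 -m jog '[[[0,0,0],[0,0,0],72],[[0,0,0],[0,0,0],72]]'; python3 - <<'E'
from h import *
shot('side','s30');shot('top','t30'); o=sensors.get_obs(); print(o['clock'],o['joint_velocities'].round(3))
S=load('s30')[0]; cv2.imwrite('pics/c30.png',cv2.resize(np.ascontiguousarray(S[260:410,160:340,::-1]),(720,600),interpolation=cv2.INTER_CUBIC))
T=load('t30')[0]; cv2.imwrite('pics/c31.png',cv2.resize(np.ascontiguousarray(T[130:285,105:435,::-1]),(800,376),interpolation=cv2.INTER_CUBIC))
E
```

```text
clock: 26.82
position: [0.5011, 0.2527, 0.2123]
ee_rot: [0.628, 0.779, -0.0, 0.002]
ft_force: [1.2, -0.9, 1.7]
grip_width: 0.715
clock: 27.45
position: [0.4292, 0.0424, 0.2415]
ee_rot: [0.628, 0.778, 0.003, 0.007]
ft_force: [0.2, 1.0, -0.5]
grip_width: 0.717
clock: 27.7
position: [0.4294, 0.0443, 0.2425]
ee_rot: [0.627, 0.779, 0.003, 0.008]
ft_force: [-0.3, 0.1, -0.1]
grip_width: 0.723
27.8 [ 0.001  0.003  0.007  0.003  0.002 -0.001  0.005]
```

View pics/c30.png

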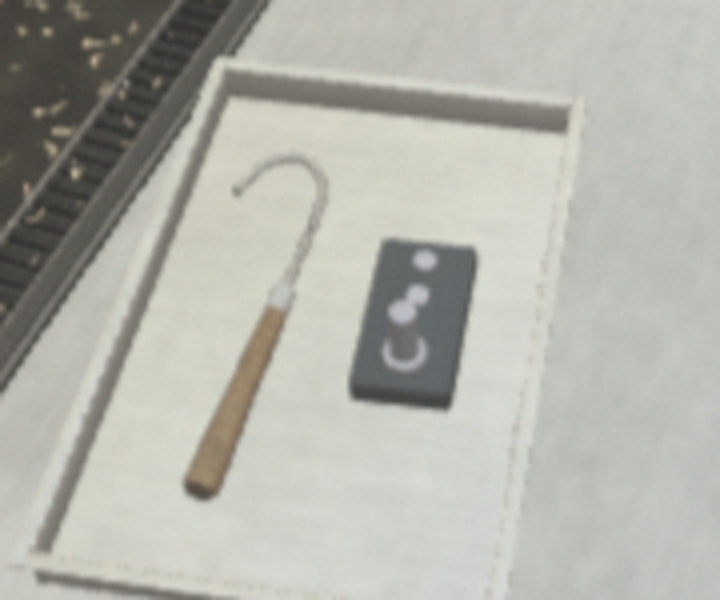

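View pics/c31.png

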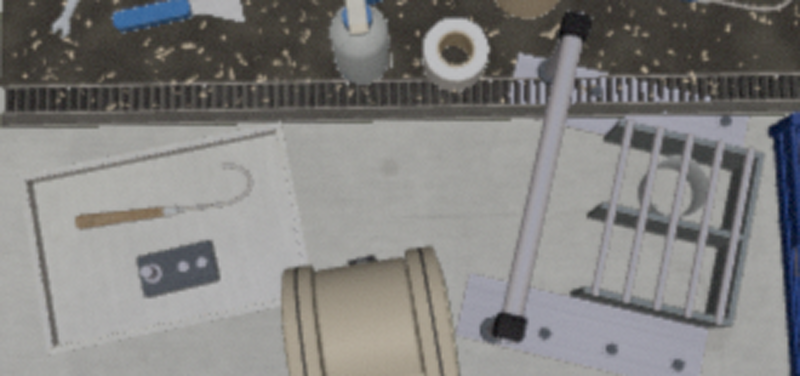

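View pics/s30.png

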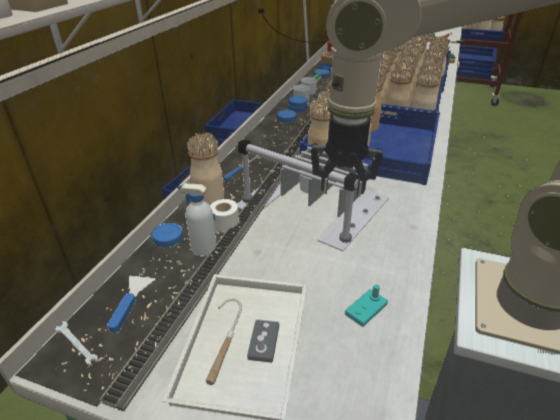

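```bash
python3 - <<'E'
from h import *
for f in ('s30','t30'):
    I,D,K,V=load(f)
    cs=[(160+u/4,260+v/4) for u,v in [(395,255),(460,260),(435,385),(365,380),(455,320)]] if f=='s30' else [(105+u*.4125,130+v*.4125) for u,v in [(147,290),(210,245),(208,282),(175,265)]]
    for c in cs: print(f,bydepth(K,V,D,*c).round(4))
a=load('top0')[0].astype(int);b=load('t30')[0].astype(int)
d=np.abs(a-b).sum(2); print('diff roll/bottle',d[115:165,240:305].mean(),'collar',d[190:222,365:400].mean())
E
python3 -c "
from workcell import manip
print(manip.hand_in())"
```

```text
s30 [0.5354 0.2553 0.0157]
s30 [0.502  0.2494 0.0187]
s30 [0.2861 0.7917 0.7256]
s30 [0.5192 0.3314 0.0186]
s30 [0.4912 0.285  0.019 ]
t30 [0.4856 0.3203 0.0197]
t30 [0.5369 0.2475 0.0193]
t30 [0.4938 0.2503 0.0149]
t30 [0.5143 0.2885 0.0179]
diff roll/bottle 6.933230769230769 collar 5.673214285714286
the job is handed in; nothing more can be done
None
```

I handed the job in at about 28 s of the 67 s allowed. The shoe and the pick are both in the tray, and I know of no step that failed.

**What I did:** I gripped the pick in the tray with the gripper leaned back about 34°. I slid the hook in under the grille, lowered it round the stud, and dragged the shoe along the bench until it was about 19 cm out of the mouth. The pick went back flat to its old place. I then gripped the shoe across its bar and set it down on the free side of the tray.

**Last checks:**
- **Pick and shoe:** both lie in the tray in the side and top views. The shoe's top reads 15–20 mm at seven of eight sampled points, against 18 mm expected, so it looks flat within depth noise. One side-view reading was invalid.
- **Other objects:** the collar, spray bottle and label roll show no visible change from the first pictures. The turquoise look-alike was left alone.
- **Robot:** the arm was still and clear of everything.

**What disagreed or could have gone better:**
- Wrist-camera positions differed from the top and side cameras by about 3–6 mm, so I relied on the fixed cameras.
- While feeling for the tray floor with the shoe, one downward row pressed to about 82 N in total at the wrist (78 N vertically). That is below the 120 N limit, and I relieved it on the next move.

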